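# Measure the next vice jaw plate on the bench micrometer

### The arm

A 7-joint arm with a two-finger parallel gripper is mounted at the origin on the work surface. World frame = base frame: x ahead of the robot, y to its left, z up, the work surface at z = 0. Lengths are in m, angles in degrees, forces in N, time in s.
With the tool pointing down it reaches from about 0.425 to 0.95 m from the base axis. Payload 4.7 kg.
Tool frame: the origin (TCP) lies at the very end of the fingers, on their centre line; the grasp point (between the pads) lies 19 mm behind it; z points along the fingers, y is the line along which they close (so a half turn about z gives the same grasp; the last joint's range is limited). The gripper opens to 85 mm and grips with 20 to 120 N. Pads are 22 mm wide; open, the fingers measure 114 mm over their backs; the gripper's body (76 mm by 85 mm) begins 54 mm behind the grasp point. The pads swing forward as they close: fully open they stand 13 mm farther back than shut.
Start: joints at [74.089, 26.849, -2.785, 87.806, 1.381, 65.374, -4.715], TCP at [0.166, -0.654, 0.231] pointing down, gripper open.
Joint ranges: [-148.3, 148.3], [-19.14, 114.17], [-79.39, 73.82], [5.75, 140.21], [-59.74, 239.74], [12.07, 113.84], [-152.46, 152.46]. Speed limits (degrees/s): [147.25, 147.25, 180, 180, 180, 180, 180].

### API

Orientations are given as [roll, pitch, yaw] about the fixed x, y, z axes, in that order (R = Rz(yaw) Ry(pitch) Rx(roll)).
In Python, from bench import env gives the robot as it stands.
- The arm moves only by the tool send_rows, never from a script. Its argument "series" is a list of rows, each a list of 6 numbers: the shift along the tool's x, y, z each as a share of 500 mm, from -1 to 1, then the turn, a rotation vector about the tool's x, y, z each as a share of 30 degrees, from -1 to 1. In form: [[dx, dy, dz, rx, ry, rz], ...]. A call has 1 to 8 rows; each row is the pose to reach, as a shift and turn from the pose commanded when the call began, along the tool's axes at that moment; what a row does not reach only later rows make up. A row lasts 1/8 s, in which the tool goes at most 62.5 mm and 10.7 degrees, less where a joint would pass 70% of its speed; a pose out of reach is approached as far as the arm can. A call with a number of a shift or a turn outside -1 to 1 is refused whole. A call with a gripper value outside its range is refused whole. "grip" is the opening, from -1 (shut) to 1 (fully open), so that 0 is half open, set as the call begins (left out, the last holds). The fingers move at their own pace and stop on an object; "force" is the grip in N (left out, the last holds). Time passes only in rows, so rows that repeat a pose let the fingers close. It gives the time, the measured TCP pose, the force, the opening and the grip force at its end, in the units of the state.
- env.get_obs(): the state, without advancing time (a new reading comes with each control period).
- env.get_image(name): name is "scene" or "side" or "wrist"; returns the picture (400x640x3 uint8, red, green, blue); there is no depth.
- env.calibration(name): a dict with "fx", "fy", "cx", "cy" (pixels), "pose" (4x4, takes a point from camera to world coordinates). Camera axes: x right, y down, z forward; pixel columns grow to the right and rows downward; lengths in m; the calibration is good to about 2 mm. A picture is of the moment at which its call begins: read the wrist's pose just before it. calibration takes no time and is no camera call; for the wrist camera it gives the pose at the moment of the call.
- env.close_job(): hands the job in; it is judged then, once.
The state is a dict: "clock": time; "joint_pos": joint angles; "qvel": joint speeds; "joint_torque": joint torques, N m; "tcp_pos": TCP position; "ee_rot": TCP orientation; "contact_force": force on the tool from outside, world axes, zero at the start; "wrist_torque": the same for the moment, N m; "finger_gap": opening from 0.0 (shut) to 1.0 (fully open); "grasp_force": force on a finger pad.
Only numpy, scipy, OpenCV 4.12 (cv2) and the standard library are available. Lean on these libraries where they do the work, as an engineer would, in place of code of your own. Each camera call takes 0.05 s, during which the arm holds its last target. There are 200 camera calls.

### The job

Take the measured aluminium jaw plate off the bench micrometer's sloping table and lay it flat in the red tray, then lay the brass jaw plate flat on the table under the spindle, up against the three stop pins. Close the spindle on it by turning the ratchet thimble clockwise until it has clicked at least three times, without forcing it, and leave the plate there with the spindle resting on it for the reading. Do not disturb anything else on the bench.

Things in the scene. Friction and masses are not known exactly. Their poses are not given: they have to be found in the camera images.
- anvil (a point): Bench micrometer: heavy green casting, fixed. Its dark steel table slopes 35 deg, facing the robot. This point: table surface, on the measuring axis, 85 mm over the bench. z square to the table, along the axis up to the thimble (leans 35 deg to the robot); x up the slope; y level along the table, to the instrument's left. Table spans x -40..+36, y -145..+31 mm.
- seat (a point): On the table, at anvil (-0.5, -54.5, 0) mm, axes as anvil: where the centre of a plate's underside lies (plate along y) touching all three stop pins. Bright pins 8 mm thick, 10 mm high: two at the lower edge, at anvil (x, y) = (-18.5, +4) and (-18.5, -62) mm, one end stop at (0, +24.5). At anvil y -80..-115 mm a plate is clear of pins and head: grip there.
- boss (a point): Underside centre of the round boss (17 mm radius) that holds the spindle, on the axis, 61 mm over the table; axes as anvil. The green arm (15 mm either side of y = 0, 61 to 91 mm over the table) runs from it up-slope to the column at anvil x +49..+86. Black readout box beside the arm at y +16..+44, x 0..+59 mm. Nothing overhangs the table at y below -17 mm.
- spindle: Measuring spindle: steel rod 10 mm thick hanging from the boss on the axis; origin at the centre of its lower face, axes as anvil. Slides along the axis without turning, towards the table as the thimble is turned clockwise. Starts 23 to 26 mm over the table, so 3 to 6 mm over a 20 mm plate lying there.
- thimble (a point): Ratchet thimble: dark knurled sleeve 25 mm across, 36 mm long, top of the head, white line on it. This point: its axis at mid-length, 146 mm from anvil along z; axes as anvil. Clockwise, looking down on its end, feeds the spindle down 10 mm a turn (1.6 mm/rad) through a slip clutch; other way opens. It does not move along its axis, stays where left. Nothing within 60 mm beside or above it.
- ratchet (a joint): How far the clutch has slipped, rad: 0 at first, constant while thimble and collar turn together, grows only as the thimble is turned clockwise with the spindle closed on something. One click per 0.25 rad: three clicks are 0.75. Seen as the thimble's white line leaving the collar's red one. Torque to turn 0.012 N m running free, 0.03 N m slipping (spindle then presses about 10 N).
- drive (a joint): Turn of the bright collar (29 mm wide, 11 mm long, red line) just below the thimble, fixed to the screw with no clutch, so turning the collar itself can over-tighten. rad, grows clockwise, spindle feeds down 1.6 mm per rad. Starts between about 0.9 and 2.9.
- jaw_brass: The brass vice jaw plate to be measured: yellow, 28 wide (its x) x 150 long (its y) x 20 mm thick (its z, up), with two dark screw holes on top; about 0.6 kg. Origin at the centre of its underside. Lies flat on the bench at first, in one of three places beside the black and the white plate.
- jaw_alu: The aluminium vice jaw plate, already measured: silvery, same size, axes and origin as the brass one, about 0.22 kg. At first it lies on the micrometer's sloping table against the stop pins, spindle clear of it.
- tray_in (a point): The tray for measured plates: red, 215 x 135 mm outside, walls 20 mm high and 4 mm thick, fixed to the bench. This point is the centre of its inner floor (207 mm along x, 127 mm along y, 4 mm over the bench); z up.
- jaw_black: Bystander: black steel jaw plate, same size, axes and origin as the brass one.
- jaw_nylon: Bystander: white nylon jaw plate, same size, axes and origin.
- spray: Bystander: spray can, 60 mm across, 190 mm tall, standing; origin at the centre of its underside.
- jar: Bystander: closed jar, 64 mm across, 85 mm tall, standing.
- brush: Bystander: brush 170 mm long, lying along its x.
- hammer: Bystander: hammer 260 mm long, lying along its x.
- tin: Bystander: yellow tin, 73 mm across, 58 mm tall, standing.
Not all that is in view belongs to the job. There is more than one size of the jaw_brass; the one meant has the size given above.

How it is judged:
By the outcome, as a careful person would: the job done as asked, in the order asked, and still so for the second after the job is handed in, with the robot touching nothing.
It also fails if it takes over 72 s, if anything falls off the work surface, if the arm or the gripper's body presses on something with over 40 N, if the wrist force passes 120 N, or if a joint passes its speed limit or range.

## Working session

There is one attempt and no reset: what is moved stays moved. The work goes in short steps, Python scripts to look and compute and a tool call to move; the robot and the scene stay as the last step left them, time stands still between calls to the robot, and variables do not carry over. Pictures are saved under pics/ and viewed, at most 10 in all, crops included, and the job is handed in when it is done.

Besides the shell and the picture viewer there is one more tool, called after "Call:" by a JSON object that holds its "fn" and its "kwargs", one argument or row to a line. send_rows: Moves the arm, as the interface text tells. Shift numbers are shares of 500 mm and turn numbers shares of 30 degrees, none past 1 either way. Its arguments: {"type":"object","properties":{"series":{"type":"array"},"grip":{"type":"number"},"force":{"type":"number"}},"required":["series"]}

```bash
ls; mkdir -p pics; cat > h.py <<'E'
import numpy as np, cv2
from scipy.spatial.transform import Rotation as R
from bench import env
def save(n,f):
    im=env.get_image(n); cv2.imwrite(f,cv2.cvtColor(im,cv2.COLOR_RGB2BGR)); return im
def ray(c,u,v):
    T=np.array(c["pose"]); d=T[:3,:3]@np.array([(u-c["cx"])/c["fx"],(v-c["cy"])/c["fy"],1]); return T[:3,3],d
def onz(c,u,v,z):
    o,d=ray(c,u,v); return o+d*(z-o[2])/d[2]
def proj(c,p):
    T=np.array(c["pose"]); q=T[:3,:3].T@(np.array(p)-T[:3,3]); return np.array([c["fx"]*q[0]/q[2]+c["cx"],c["fy"]*q[1]/q[2]+c["cy"]])
E
python3 - <<'E'
from h import *
np.set_printoptions(precision=4,suppress=True)
a=save("scene","pics/scene.png");b=save("side","pics/side.png");
print(env.get_obs())
for n in("scene","side","wrist"):
    print(n,env.calibration(n))
E
```

```text
pics
{'clock': 0.1, 'joint_pos': array([74.0918, 26.8918, -2.7848, 87.8664,  1.3812, 65.374 , -4.7139]), 'qvel': array([-0.0903, -0.1152,  0.0027, -0.1923, -0.0614, -0.0171,  0.0561]), 'joint_torque': array([  0.0003, -51.1517,  -0.047 , -23.8389,   0.0108,   0.0044,
        -0.    ]), 'tcp_pos': array([ 0.1661, -0.6537,  0.2304]), 'ee_rot': array([-179.9015,    0.0034,   14.2562]), 'contact_force': array([-0.4986, -0.1239,  0.1148]), 'wrist_torque': array([ 0.003 , -0.0106,  0.0046]), 'grasp_force': 0.0, 'finger_gap': 0.9997186523027185}
scene {'fx': 405.48463381554853, 'fy': 405.48463381554853, 'cx': 324.2323793022567, 'cy': 201.06631206730026, 'pose': array([[-0.1066,  0.713 , -0.693 ,  1.193 ],
       [ 0.9943,  0.0813, -0.0693, -0.0033],
       [ 0.007 , -0.6964, -0.7176,  0.9056],
       [ 0.    ,  0.    ,  0.    ,  1.    ]])}
side {'fx': 512.1795492527539, 'fy': 512.1795492527539, 'cx': 324.5753646731074, 'cy': 204.35748379467884, 'pose': array([[-0.9583, -0.2054,  0.1987,  0.2171],
       [-0.2858,  0.6996, -0.6549,  0.8092],
       [-0.0045, -0.6843, -0.7291,  1.0945],
       [ 0.    ,  0.    ,  0.    ,  1.    ]])}
wrist {'fx': 287.93153835343423, 'fy': 287.93153835343423, 'cx': 322.64085733801926, 'cy': 192.2463078056824, 'pose': array([[ 0.2468, -0.9304, -0.271 ,  0.2345],
       [-0.9691, -0.2377, -0.0666, -0.6365],
       [-0.0025,  0.279 , -0.9603,  0.3724],
       [ 0.    ,  0.    ,  0.    ,  1.    ]])}
```

View pics/scene.png

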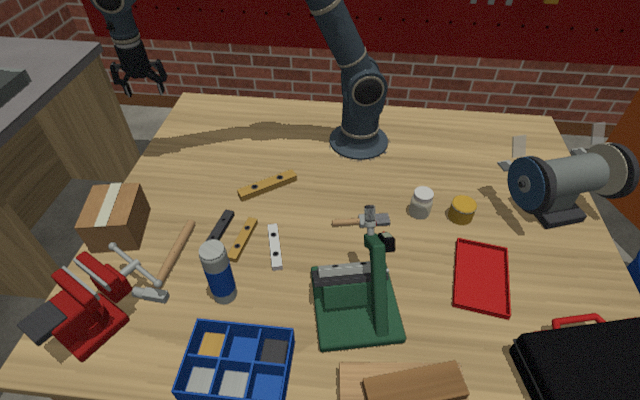

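View pics/side.png

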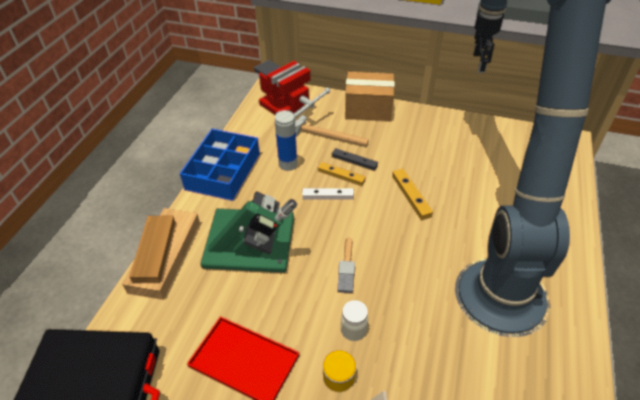

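```bash
python3 - <<'E'
from h import *
np.set_printoptions(precision=4,suppress=True)
for n in("scene","side"):
    im=cv2.imread(f"pics/{n}.png"); c=env.calibration(n)
    hsv=cv2.cvtColor(im,cv2.COLOR_BGR2HSV)
    for nm,lo,hi,z in(("yellow",(18,150,110),(30,255,255),.02),("red",(0,200,120),(8,255,255),.02),("white",(0,0,200),(179,40,255),.02),("green",(60,60,30),(85,255,255),.0)):
        m=cv2.inRange(hsv,lo,hi)
        m=cv2.morphologyEx(m,cv2.MORPH_CLOSE,np.ones((3,3),np.uint8)) 
        for k in cv2.findContours(m,cv2.RETR_EXTERNAL,cv2.CHAIN_APPROX_NONE)[0]:
            if cv2.contourArea(k)<120: continue
            pts=np.array([onz(c,*p[0],z)[:2] for p in k]).astype(np.float32)
            (x,y),(w,h),a=cv2.minAreaRect(pts)
            px=k[:,0].mean(0)
            print(n,nm,px.round(),"xy",round(x,3),round(y,3),"wh",round(w,3),round(h,3),"ang",round(a,1))
a=cv2.imread("pics/scene.png")[225:355,295:415]; b=cv2.imread("pics/side.png")[180:280,195:305]; d=cv2.imread("pics/scene.png")[165:275,200:310]
A=cv2.resize(a,(480,520),interpolation=2);B=cv2.resize(b,(310,282),interpolation=2);D=cv2.resize(d,(310,310),interpolation=2)
o=np.zeros((600,800,3),np.uint8);o[:520,:480]=A;o[:282,485:795]=B;o[285:595,485:795]=D
cv2.imwrite("pics/crop1.png",o)
E
```

```text
scene yellow [464. 204.] xy 0.299 0.334 wh 0.07 0.069 ang 33.0
scene red [577. 318.] xy 0.657 0.554 wh 0.013 0.104 ang 14.5
scene green [359. 299.] xy 0.611 0.018 wh 0.33 0.215 ang 12.8
side yellow [339. 370.] xy 0.336 0.315 wh 0.072 0.1 ang 16.7
side yellow [412. 194.] xy 0.279 -0.274 wh 0.048 0.21 ang 36.7
side yellow [341. 173.] xy 0.5 -0.296 wh 0.044 0.155 ang 80.0
side red [151. 392.] xy 0.711 0.476 wh 0.02 0.049 ang 64.6
side red [244. 360.] xy 0.549 0.351 wh 0.137 0.215 ang 80.8
side white [355. 311.] xy 0.34 0.161 wh 0.056 0.055 ang 16.4
side white [328. 192.] xy 0.517 -0.208 wh 0.145 0.021 ang 16.3
side green [250. 239.] xy 0.683 -0.008 wh 0.224 0.242 ang 12.8
```

View pics/crop1.png

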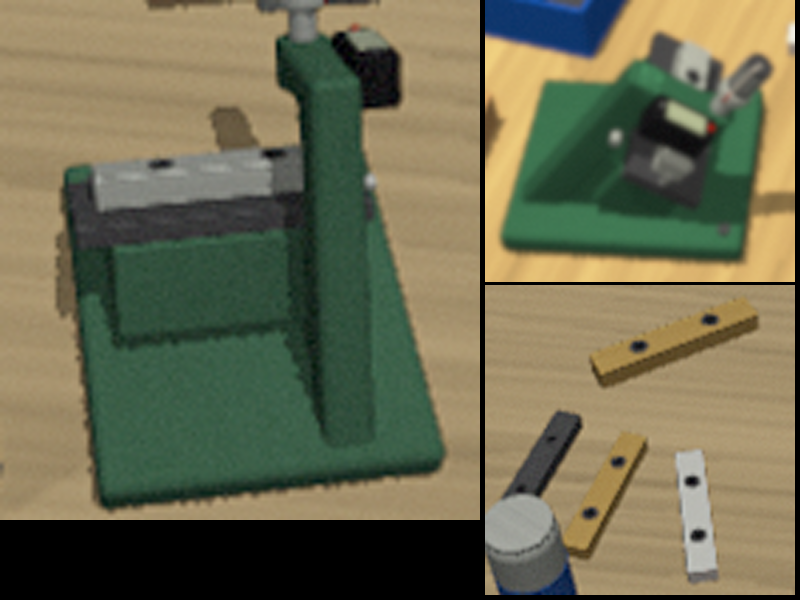

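```bash
cat >> h.py <<'E'
def Rm(yaw): # anvil axes in world
    return (R.from_euler('z',yaw,degrees=True)*R.from_euler('y',-35,degrees=True)).as_matrix()
def cur():
    o=env.get_obs(); return o["tcp_pos"],R.from_euler('xyz',o["ee_rot"],degrees=True),o
def plan(p,Rt):
    """shares from present pose to (p, Rt), and how many calls the turn needs"""
    q,C,o=cur(); s=C.inv().apply(np.array(p)-q)/.5
    rv=(C.inv()*Rt).as_rotvec(degrees=True)/30
    print("shift",s.round(4),"turn",rv.round(3),"t",round(o["clock"],2)); return s,rv
def tool(yv,zv): # tool frame from y and z directions
    yv=np.array(yv,float);zv=np.array(zv,float);zv/=np.linalg.norm(zv);yv-=zv*(yv@zv);yv/=np.linalg.norm(yv)
    return R.from_matrix(np.c_[np.cross(yv,zv),yv,zv])
E
python3 - <<'E'
from h import *
np.set_printoptions(precision=4,suppress=True)
s=env.calibration("scene");d=env.calibration("side")
f=lambda u,v:(295+u/4,225+v/4)
P=[onz(s,*f(*q),.0) for q in((105,505),(442,465))]
print("base far edge",P, "dir",np.degrees(np.arctan2(-(P[1]-P[0])[0],(P[1]-P[0])[1])))
g=lambda u,v:(195+(u-485)*110/310,180+v*100/282)
Q=[onz(d,*g(*q),0) for q in((503,245),(742,258),(762,95),(545,82))]
print(Q)
print("thimble side ray z .205",onz(d,*g(762,65),.21), "scene boss etc", onz(s,303,224,.2))
# tray corners
for n,c,pts in(("scene",s,((456,240),(508,247),(509,314),(455,302))),("side",d,((223,320),(298,353),(265,400),(190,360)))):
    print(n,[onz(c,*p,.02)[:2].round(3) for p in pts])
# brass top corners in scene crop, black, big
h=lambda u,v:(200+(u-485)*110/310,165+(v-285)*110/310)
print("brass",[onz(s,*h(*q),.02)[:2].round(3) for q in((628,432),(648,438),(588,550),(566,545))])
print("black",[onz(s,*h(*q),.02)[:2].round(3) for q in((560,412),(580,418),(530,495))])
print("spray top",onz(s,*h(520,523),.19), "wrist cam in tool", cur()[1].inv().apply(env.calibration("wrist")["pose"][:3,3]-cur()[0]), cur()[1].as_matrix().T@env.calibration("wrist")["pose"][:3,:3])
E
```

```text
base far edge [array([ 0.7956, -0.0464,  0.    ]), array([0.7502, 0.1463, 0.    ])] dir 13.234400571469715
[array([0.7621, 0.1339, 0.    ]), array([0.5428, 0.0847, 0.    ]), array([ 0.5913, -0.1131,  0.    ]), array([ 0.8123, -0.0671,  0.    ])]
thimble side ray z .205 [0.5306 0.0316 0.21  ] scene boss etc [ 0.5901 -0.1121  0.2   ]
scene [array([0.447, 0.293]), array([0.456, 0.433]), array([0.664, 0.393]), array([0.645, 0.267])]
side [array([0.634, 0.273]), array([0.436, 0.303]), array([0.469, 0.425]), array([0.663, 0.388])]
brass [array([ 0.427, -0.295]), array([ 0.433, -0.273]), array([ 0.579, -0.298]), array([ 0.575, -0.32 ])]
black [array([ 0.408, -0.373]), array([ 0.414, -0.35 ]), array([ 0.52 , -0.372])]
spray top [ 0.6772 -0.3009  0.19  ] wrist cam in tool [ 0.0706 -0.0001 -0.142 ] [[ 0.0006 -0.9603 -0.2789]
 [ 1.      0.0008 -0.0006]
 [ 0.0008 -0.2789  0.9603]]
```

```bash
python3 - <<'E'
from h import *
np.set_printoptions(precision=4,suppress=True)
A=Rm(12.8); an=np.array([.62,.053,.085])
Rt=tool(A[:,0],-A[:,2]); p=an+A@[0,-.108,.13]
q,C,o=cur()
rv=(C.inv()*Rt).as_rotvec(degrees=True)
# tool down, yaw stages: piecewise slerp in 4 calls, path via a higher midpoint
k=4; Rk=[C*R.from_rotvec(rv*i/k,degrees=True) for i in range(k+1)]
P=[q,np.array([.28,-.52,.3]),np.array([.39,-.35,.32]),np.array([.50,-.19,.27]),p]
for i in range(k):
    print((Rk[i].inv().apply(P[i+1]-P[i])/.5).round(3),(rv/k/30).round(3))
E
```

```text
[ 0.287 -0.203 -0.139] [-0.231  0.224 -0.713]
[ 0.38  -0.143 -0.025] [-0.231  0.224 -0.713]
[ 0.372 -0.025  0.147] [-0.231  0.224 -0.713]
[0.246 0.01  0.207] [-0.231  0.224 -0.713]
```

Call:
{"fn": "send_rows", "kwargs": {
  "series": [
    [0.144, -0.102, -0.07, -0.115, 0.112, -0.356],
    [0.287, -0.203, -0.139, -0.231, 0.224, -0.713],
    [0.287, -0.203, -0.139, -0.231, 0.224, -0.713]
  ]
}}

```text
clock: 0.48
tcp_pos: [0.2789, -0.52, 0.3003]
ee_rot: [172.0, -5.3, 36.0]
contact_force: [1.0, -1.4, 0.1]
finger_gap: 1.003
grasp_force: 0.0
```

Call:
{"fn": "send_rows", "kwargs": {
  "series": [
    [0.127, -0.048, -0.008, -0.077, 0.075, -0.238],
    [0.253, -0.095, -0.017, -0.154, 0.149, -0.475],
    [0.38, -0.143, -0.025, -0.231, 0.224, -0.713],
    [0.38, -0.143, -0.025, -0.231, 0.224, -0.713]
  ]
}}

```text
clock: 0.98
tcp_pos: [0.3906, -0.3478, 0.3202]
ee_rot: [162.5, -7.1, 58.8]
contact_force: [-0.3, -1.1, 0.4]
finger_gap: 1.0
grasp_force: 0.0
```

Call:
{"fn": "send_rows", "kwargs": {
  "series": [
    [0.124, -0.008, 0.049, -0.077, 0.075, -0.238],
    [0.248, -0.017, 0.098, -0.154, 0.149, -0.475],
    [0.372, -0.025, 0.147, -0.231, 0.224, -0.713],
    [0.372, -0.025, 0.147, -0.231, 0.224, -0.713]
  ]
}}

```text
clock: 1.48
tcp_pos: [0.4994, -0.1886, 0.2681]
ee_rot: [153.2, -5.3, 81.2]
contact_force: [-1.1, -0.7, 0.2]
finger_gap: 0.999
grasp_force: 0.0
```

Call:
{"fn": "send_rows", "kwargs": {
  "series": [
    [0.123, 0.005, 0.104, -0.115, 0.112, -0.356],
    [0.246, 0.01, 0.207, -0.231, 0.224, -0.713],
    [0.246, 0.01, 0.207, -0.231, 0.224, -0.713],
    [0.246, 0.01, 0.207, -0.231, 0.224, -0.713],
    [0.246, 0.01, 0.207, -0.231, 0.224, -0.713]
  ]
}}

```text
clock: 2.1
tcp_pos: [0.5709, -0.0722, 0.1918]
ee_rot: [145.0, 0.1, 102.7]
contact_force: [-0.1, -0.4, 0.1]
finger_gap: 0.997
grasp_force: 0.0
```

```bash
python3 - <<'E'
from h import *
np.set_printoptions(precision=4,suppress=True)
A=Rm(12.8); an=np.array([.62,.053,.085])
plan(an+A@[0,-.108,.13],tool(A[:,0],-A[:,2]))
c=env.calibration("wrist"); im=save("wrist","pics/w1.png"); np.save("w1.npy",c["pose"])
print(cur()[2]["joint_pos"],cur()[0])
for x,y,z in((-.0145,-.1295,.02),(.0135,-.1295,.02),(-.0145,.02,.02),(0,0,0)): print(proj(c,an+A@[x,y,z]))
cv2.imwrite("pics/w1b.png",cv2.cvtColor(cv2.resize(im,(800,500),interpolation=2),cv2.COLOR_RGB2BGR))
E
```

```text
shift [0.0064 0.0013 0.0016] turn [ 0.001  0.007 -0.001] t 2.1
[ 38.4608  12.2756 -32.1407 125.7476 -27.1041  12.1075  46.4364] [ 0.5709 -0.073   0.1921]
[308.313  208.2505]
[338.3949 208.2286]
[305.5468  28.3728]
[323.8872  60.1608]
```

View pics/w1b.png

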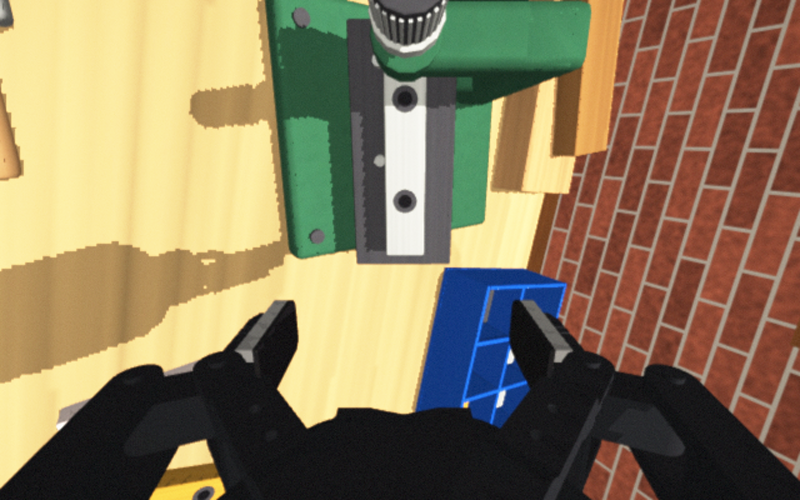

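```bash
python3 - <<'E'
from h import *
np.set_printoptions(precision=4,suppress=True)
im=cv2.imread("pics/w1.png"); c=env.calibration("wrist"); c["pose"]=np.load("w1.npy")
hsv=cv2.cvtColor(im,cv2.COLOR_BGR2HSV)
m=cv2.inRange(hsv,(0,0,185),(179,45,255)); m[:, :300]=0; m[:,350:]=0; m[:62]=0; m[215:]=0
k=max(cv2.findContours(m,cv2.RETR_EXTERNAL,cv2.CHAIN_APPROX_NONE)[0],key=cv2.contourArea)
an=np.array([.62,.053,.085])
for yaw in(12.8,):
    A=Rm(yaw); n=A[:,2]
    pts=[]
    for q in k[:,0]:
        o,d=ray(c,*(q+.0)); t=(((an+A@[0,0,.02])-o)@n)/(d@n); pts.append(A.T@(o+d*t-an)*1000)
    P=np.array(pts)[:,:2]
    print("end y",np.percentile(P[:,1],1),P[:,1].min())
    for lo,hi in((-125,-110),(-110,-90),(-90,-70),(-70,-50),(-50,-30)):
        s=P[(P[:,1]>lo)&(P[:,1]<hi)]; L=s[s[:,0]<0,0];H=s[s[:,0]>0,0]; print(lo,L.mean().round(2),H.mean().round(2))
E
```

```text
end y -124.36841694335318 -124.37076768959689
-125 -9.84 9.65
-110 -13.41 12.71
-90 -13.17 13.1
-70 -13.05 12.98
-50 -13.43 12.74
```

```bash
cat >> h.py <<'E'
AM=Rm(12.8); AN=np.array([.62,.053,.085])+AM@[.0002,.0046,0]; RT=tool(AM[:,0],-AM[:,2])
def inan(): # tcp in anvil mm, relative turn
    q,C,o=cur(); print("anvil mm",(AM.T@(q-AN)*1000).round(1),"rv",(RT.inv()*C).as_rotvec(degrees=True).round(2),"F anvil",(AM.T@o["contact_force"]).round(1),"gap",round(o["finger_gap"]*85,1),"gf",round(o["grasp_force"],1),"j",o["joint_pos"].round(1),"t",round(o["clock"],2))
E
python3 -c "
from h import *
inan(); print(AN); plan(AN+AM@[-.0005,-.108,.05],RT); plan(AN+AM@[-.0005,-.108,.003],RT)"
```

```text
anvil mm [  -0.8 -116.5  131.2] rv [-0.05 -0.26  0.08] F anvil [-0.4 -0.2 -0.2] gap 84.6 gf 0.0 j [ 38.5  12.3 -32.1 125.7 -27.1  12.1  46.4] t 2.15
[0.61914064 0.05752198 0.08511472]
shift [0.0178 0.0005 0.1624] turn [ 0.002  0.009 -0.003] t 2.15
shift [0.0183 0.0004 0.2564] turn [ 0.002  0.009 -0.003] t 2.15
```

Call:
{"fn": "send_rows", "kwargs": {
  "series": [
    [0.008, 0, 0.08, 0, 0, 0],
    [0.015, 0, 0.16, 0, 0, 0],
    [0.015, 0, 0.16, 0, 0, 0],
    [0.015, 0, 0.16, 0, 0, 0]
  ],
  "grip": 0.2,
  "force": 60
}}

```text
clock: 2.65
tcp_pos: [0.6181, -0.059, 0.1405]
ee_rot: [146.4, -0.4, 103.0]
contact_force: [-0.0, 0.2, -0.8]
finger_gap: 0.602
grasp_force: 0.0
```

```bash
python3 -c "
from h import *
inan(); plan(AN+AM@[-.0005,-.108,.003],RT)"
```

```text
anvil mm [   9.8 -113.4   60.7] rv [1.38 0.44 0.07] F anvil [-0.5  0.2 -0.7] gap 51.1 gf 0.0 j [  9.3  18.5  -2.6 123.5 -59.6  12.1  76. ] t 2.65
shift [ 0.0098 -0.0177  0.116 ] turn [-0.046 -0.015 -0.002] t 2.65
```

```bash
cat > fk.py <<'E'
from h import *
import itertools
D=[([74.0918,26.8918,-2.7848,87.8664,1.3812,65.374,-4.7139],[.1661,-.6537,.2304],[-179.9015,.0034,14.2562]),
([38.4608,12.2756,-32.1407,125.7476,-27.1041,12.1075,46.4364],[.5709,-.073,.1921],[145.,.1,102.7])]
o=env.get_obs(); D.append((o["joint_pos"],o["tcp_pos"],o["ee_rot"]))
E=lambda a,x:R.from_euler(a,x,degrees=True)
def chain(j,s):
    M=[];C=R.identity()
    for i,a in enumerate("zyzyzyz"):
        C=C*E(a,s[i]*j[i]); M.append(C)
    return M
if __name__=="__main__":
    best=[]
    for s in itertools.product((1,-1),repeat=7):
        T=[chain(j,s)[-1].inv()*E('xyz',e) for j,p,e in D]
        best.append((max((T[0].inv()*t).magnitude() for t in T),s,T[0].as_euler('xyz',degrees=True)))
    best.sort(key=lambda b:b[0]); print(best[:3])
    s=best[0][1]; A=[];b=[]
    for j,p,e in D:
        M=[m.as_matrix() for m in chain(j,s)]
        A.append(np.c_[np.eye(3)[:,2],M[1][:,2],M[2][:,0],M[3][:,2],M[3][:,0],M[4][:,0],M[5][:,2],M[5][:,0]]);b.append(p)
    x,r,k,sv=np.linalg.lstsq(np.vstack(A),np.hstack(b),rcond=None); print(x.round(4),k,sv.round(2),(np.vstack(A)@x-np.hstack(b)).round(4))
E
python3 fk.py
```

```text
[(0.002542495361264295, (-1, 1, -1, 1, -1, 1, -1), array([-7.28803910e-05,  8.50512512e-05,  8.99999534e+01])), (0.7504222238699659, (1, 1, -1, 1, 1, 1, -1), array([  -0.9829448 ,    2.26920836, -122.99125453])), (0.7522356470521824, (-1, -1, -1, 1, -1, 1, -1), array([53.77217505, -1.33244452, 89.32374085]))]
[ 0.1179  1.0083 -0.8606  0.717  -0.1527  0.1616  0.8671 -0.3385] 8 [3.58 3.02 1.16 0.64 0.53 0.11 0.02 0.01] [ 0.0252  0.0087  0.     -0.0043  0.0025 -0.0087  0.0054 -0.0051  0.0087]
```

```bash
cat > f2.py <<'E'
from fk import *
s=(-1,1,-1,1,-1,1,-1);A=[];b=[]
for j,p,e in D:
    M=[m.as_matrix() for m in chain(j,s)]
    A.append(np.c_[[0,0,1],M[1][:,2],M[3][:,2],M[5][:,2],M[1][:,1],M[3][:,1]]);b.append(p)
x=np.linalg.lstsq(np.vstack(A),np.hstack(b),rcond=None)[0]; print(x.round(4),(np.vstack(A)@x-np.hstack(b)).round(4))
E
python3 f2.py
```

```text
[ 0.2376  0.5539  0.4669  0.3056 -0.0262 -0.0158] [ 0.0001  0.     -0.      0.      0.     -0.     -0.     -0.0001  0.    ]
```

```bash
cat > ik.py <<'E'
from h import *
from scipy.optimize import least_squares
L=[0.2376,0.5539,0.4669,0.3056,-0.0262,-0.0158]
LO=np.array([-148.3,-19.14,-79.39,5.75,-59.74,12.07,-152.46]);HI=np.array([148.3,114.17,73.82,140.21,239.74,113.84,152.46])
sg=np.array([-1,1,-1,1,-1,1,-1])
def fk(j):
    C=R.identity();M=[]
    for i,a in enumerate("zyzyzyz"):
        C=C*R.from_euler(a,sg[i]*j[i],degrees=True); M.append(C.as_matrix())
    p=np.array([0,0,L[0]])+M[1]@[0,L[4],L[1]]+M[3]@[0,L[5],L[2]]+M[5][:,2]*L[3]
    return p,C*R.from_euler('z',90,degrees=True)
def err(j,p,Rt):
    q,C=fk(j); return np.r_[(q-p)*1000,(C.inv()*Rt).as_rotvec(degrees=True)*3]
def ik(p,Rt,seed,reg=0.0,ref=None):
    m=1
    f=lambda j:np.r_[err(j,p,Rt),reg*(j-(seed if ref is None else ref))]
    r=least_squares(f,np.clip(seed,LO+m,HI-m),bounds=(LO+.3,HI-.3)); return r.x,np.abs(err(r.x,p,Rt)).max()
def many(p,Rt,n=40,rs=0):
    g=np.random.default_rng(rs);S=[]
    for _ in range(n):
        j,e=ik(p,Rt,g.uniform(LO,HI))
        if e<.5:S.append((np.minimum(j-LO,HI-j).min(),j))
    return sorted(S,key=lambda t:-t[0])
E
python3 - <<'E'
from ik import *
np.set_printoptions(precision=1,suppress=True)
for n,p in(("alu3",[-.0005,-.108,.003]),("alu100",[-.0005,-.108,.1]),("thim",[0,0,.133])):
    print(n)
    for a in((0,) if n!="thim" else(0,-60,60)):
        for m,j in many(AN+AM@p,RT*R.from_euler('z',a,degrees=True),30)[:5]: print(a,m.round(1),j)
E
```

```text
alu3
0 12.2 [ 52.9  42.1 -63.  121.3  94.1  24.2 -64.4]
0 11.9 [ 52.7  42.  -62.8 121.3  94.1  24.  -64.5]
0 8.2 [ 57.   48.4 -71.2 121.2  95.2  32.2 -62. ]
0 8.1 [ 57.1  48.4 -71.3 121.2  95.3  32.3 -62. ]
0 8.1 [ 57.1  48.5 -71.3 121.2  95.3  32.3 -62. ]
alu100
0 6.4 [ 63.6  29.2 -69.2 124.4  64.2  18.5 -39.2]
0 5.6 [ 66.1  32.5 -73.8 124.3  69.4  22.3 -43.1]
0 5.4 [ 62.9  28.3 -67.9 124.4  62.5  17.5 -37.8]
0 4.0 [ 61.5  27.1 -65.7 124.5  59.6  16.  -35.4]
0 3.9 [ 61.5  27.  -65.7 124.5  59.6  16.  -35.4]
thim
0 4.4 [ 55.9  17.6 -70.5 129.   58.7  16.5 -48.7]
0 3.9 [ 55.3  17.1 -69.6 129.   57.7  16.  -47.8]
0 3.5 [ 54.7  16.7 -68.8 129.   56.7  15.6 -47. ]
0 3.1 [ 54.2  16.4 -68.  129.1  55.7  15.2 -46.1]
0 2.2 [ 52.7  15.5 -66.1 129.1  53.3  14.3 -44. ]
-60 4.2 [ 55.6  17.4 -70.1 129.   58.3  16.3  11.7]
-60 4.1 [ 55.5  17.3 -69.9 129.   58.1  16.2  11.8]
-60 3.4 [ 54.6  16.7 -68.7 129.   56.5  15.5  13.2]
-60 0.4 [ 48.9  13.7 -61.1 129.2  46.8  12.4  21.9]
-60 0.3 [ 48.8  13.6 -60.9 129.2  46.5  12.4  22.1]
60 4.9 [  58.5   19.9  -74.5  128.9   63.4   19.  -112.6]
60 4.5 [  58.7   20.1  -74.9  128.9   63.8   19.2 -113. ]
60 1.7 [  51.7   15.   -64.7  129.1   51.5   13.7 -102.4]
60 1.2 [  50.9   14.6  -63.6  129.2   50.1   13.3 -101.1]
60 0.8 [-58.6   7.4  57.4 133.9 -58.9  13.6   4. ]
```

```bash
cat >> ik.py <<'E'
def jac(j):
    p,C=fk(j);J=np.zeros((6,7))
    for i in range(7):
        d=np.zeros(7);d[i]=.01;q,Cd=fk(j+d)
        J[:3,i]=(q-p)/.01;J[3:,i]=(Cd*C.inv()).as_rotvec(degrees=True)/.01*np.pi/180
    return J  # per degree
def track(j,P,n=12,lam=1e-4):
    """min-norm local IK through poses"""
    for p,Rt in P:
        q0,C0=fk(j);rv=(C0.inv()*Rt).as_rotvec()
        for k in range(1,n+1):
            pt=q0+(p-q0)*k/n;Ct=C0*R.from_rotvec(rv*k/n)
            for _ in range(4):
                q,C=fk(j);e=np.r_[pt-q,(Ct*C.inv()).as_rotvec()];J=jac(j)
                free=np.ones(7,bool)
                for _ in range(3):
                    d=np.zeros(7);Jf=J[:,free];d[free]=Jf.T@np.linalg.solve(Jf@Jf.T+lam**2*np.eye(6),e)
                    bad=free&((j+d<LO+.02)|(j+d>HI-.02))
                    if not bad.any():break
                    free&=~bad
                j=np.clip(j+d,LO,HI)
    return j
E
python3 - <<'E'
from ik import *
np.set_printoptions(precision=1,suppress=True)
j=np.array([74.0918,26.8918,-2.7848,87.8664,1.3812,65.374,-4.7139])
for s,r in(([0.287,-0.203,-0.139],[-0.231,.224,-.713]),([.38,-.143,-.025],[-0.231,.224,-.713]),([.372,-.025,.147],[-0.231,.224,-.713]),([.246,.01,.207],[-0.231,.224,-.713]),([.015,0,.16],[0,0,0])):
    p,C=fk(j); P=(p+C.apply(s)*.5,C*R.from_rotvec(np.array(r)*30,degrees=True)); j=track(j,[P]); print(j,np.abs(err(j,*P)).max())
E
```

```text
[ 71.   13.1 -12.3  99.2  -3.6  60.6   6.5] 8.104628079763643e-12
[ 65.    2.4 -22.3 110.7 -11.8  51.8  16.3] 3.2585045772748344e-11
[ 54.9   3.1 -33.2 119.6 -16.2  33.4  23.4] 5.718758799844181e-10
[ 25.8  10.8 -18.3 126.3 -40.2  13.7  58.4] 2.389980380268497e-06
[  9.5  17.9  -3.1 123.2 -58.5  12.1  74.7] 21.93705441353022
```

```bash
python3 - <<'E'
from ik import *
np.set_printoptions(precision=1,suppress=True)
j0=env.get_obs()["joint_pos"]
q100=np.array([60,29.2,-66.2,124.4,64.2,18.5,-39.2]);q100=ik(AN+AM@[-.0005,-.108,.1],RT,q100)[0]
for W in ([[30,5,-25,120,-30,45,50],[45,10,-45,118,30,50,0],[58,20,-64,120,70,45,-35]],
          [[30,5,-25,115,-30,60,50],[50,15,-55,115,60,60,-20]],
          [[20,5,-15,115,-40,60,50],[30,5,-30,115,0,60,30],[50,15,-60,115,60,60,-20]]):
    j=j0
    for w in W+[q100]:
        P=fk(np.array(w,float)); j=track(j,[P]); print(j,"e",np.abs(err(j,*P)).max().round(2),"tcp",P[0].round(3)*1,"body",(P[0]-.25*P[1].as_matrix()[:,2]).round(2),P[1].as_matrix()[:,2].round(2))
    P=(AN+AM@[-.0005,-.108,.003],RT); j=track(j,[P]); print("alu",j,np.abs(err(j,*P)).max().round(2))
E
```

```text
[ -1.9   3.3   8.5 121.6 -33.7  46.2  53.4] e 0.0 tcp [0.5 0.  0.3] body [ 0.4 -0.1  0.5] [ 0.3  0.4 -0.9]
[ -7.    5.6  11.9 120.5  19.3  45.9   9.8] e 0.0 tcp [ 0.5 -0.2  0.2] body [ 0.4 -0.1  0.5] [ 0.1 -0.3 -0.9]
[-11.7   9.1  17.3 123.3  47.3  26.2 -18.7] e 0.0 tcp [ 0.6 -0.2  0.2] body [ 0.5 -0.1  0.4] [ 0.4 -0.4 -0.8]
[ 58.1  24.3 -60.4 124.6  51.2  13.  -28.1] e 0.0 tcp [ 0.6 -0.1  0.2] body [ 0.5 -0.1  0.4] [ 0.6  0.1 -0.8]
alu [ 43.9  34.5 -49.1 121.7  94.2  13.5 -69.1] 0.0
[ -2.    3.3   8.7 116.6 -32.8  61.2  52.8] e 0.0 tcp [0.5 0.1 0.3] body [ 0.4 -0.1  0.5] [ 0.1  0.5 -0.9]
[ -8.    7.8  11.4 117.8  47.5  48.2 -11. ] e 0.0 tcp [ 0.5 -0.2  0.3] body [ 0.5 -0.1  0.5] [ 0.2 -0.6 -0.8]
[ 10.9  13.4  -3.5 126.9 -59.2  12.6  75.9] e 0.0 tcp [ 0.6 -0.1  0.2] body [ 0.5 -0.1  0.4] [ 0.6  0.1 -0.8]
alu [  7.9  22.6  -1.4 119.2 -59.2  12.6  75.3] 39.89
[  0.2   4.    6.  116.  -41.8  61.1  51.7] e 0.0 tcp [0.5 0.1 0.3] body [ 0.5 -0.1  0.5] [ 0.1  0.6 -0.8]
[ -3.9   3.    5.6 116.6  -3.2  59.8  33.2] e 0.0 tcp [ 0.4 -0.   0.3] body [ 0.4 -0.1  0.5] [ 0.  0. -1.]
[ -9.2   6.7   7.6 117.8  47.2  48.3 -11. ] e 0.0 tcp [ 0.5 -0.2  0.3] body [ 0.5 -0.1  0.5] [ 0.3 -0.6 -0.8]
[ 15.6  12.6  -8.3 125.2 -46.2  14.   63.4] e 14.35 tcp [ 0.6 -0.1  0.2] body [ 0.5 -0.1  0.4] [ 0.6  0.1 -0.8]
alu [  8.7  22.4  -2.1 118.7 -55.3  12.9  71.6] 43.92
```

```bash
cat > t.py <<'E'
from ik import *
np.set_printoptions(precision=1,suppress=True)
j0=env.get_obs()["joint_pos"]
for th in(12,18,25,-18,-25):
    Rl=RT*R.from_euler('y',th,degrees=True)
    print(th)
    g=np.random.default_rng(1)
    for n,p in(("z6",.006),("z100",.1)):
        S=[]
        for k in range(14):
            j,e=ik(AN+AM@[-.0005,-.108,p],Rl,g.normal(j0,25),.003)
            if e<.6:S.append((np.minimum(j-LO,HI-j).min(),j))
        S.sort(key=lambda t:-t[0])
        for s in S[:3]:print(n,s[0].round(1),s[1])
E
python3 t.py
```

```text
12
z6 1.5 [ 34.8  30.6 -28.5 118.7 -58.2  13.6  84.4]
z6 0.9 [ 36.   30.9 -30.1 118.6 -55.7  13.   82.2]
z6 0.7 [ 36.4  31.1 -30.7 118.6 -54.8  12.8  81.4]
z100 9.9 [ 41.1  19.6 -30.9 121.7 -47.9  22.   72.6]
z100 8.6 [ 45.3  20.6 -36.1 121.5 -43.2  20.7  68.5]
z100 7.6 [ 36.5  18.7 -25.3 121.9 -52.1  23.4  76.2]
18
z6 6.1 [ 42.6  34.4 -35.7 115.9 -45.8  18.2  76.1]
z6 5.7 [ 43.4  34.8 -36.8 115.9 -44.   17.7  74.5]
z6 5.4 [ 38.   32.9 -29.5 116.2 -54.3  20.6  83.4]
z100 14.8 [ 47.8  23.2 -36.3 119.1 -44.9  27.4  72.7]
z100 10.9 [ 43.8  22.1 -31.2 119.3 -48.8  28.8  76.1]
z100 7.8 [ 40.   21.3 -26.5 119.5 -52.   30.1  78.7]
25
z6 13.9 [ 44.2  37.1 -34.9 112.8 -45.8  26.8  78.7]
z6 13.8 [ 45.8  37.8 -37.1 112.7 -43.   25.9  76.3]
z6 6.4 [ 39.   35.3 -27.8 113.1 -53.3  29.7  84.8]
z100 14.6 [ 49.6  26.5 -36.  116.2 -45.2  35.   75.6]
z100 11.3 [ 46.   25.4 -31.2 116.3 -48.5  36.5  78.4]
z100 8.9 [ 43.1  24.7 -27.5 116.5 -50.8  37.7  80.3]
-18
z6 15.6 [ 38.   37.8 -56.5 124.6 106.1  43.2 -87.9]
z6 15.5 [ 34.2  35.  -50.9 124.7 106.2  39.3 -90.1]
z6 15.4 [ 31.9  33.6 -47.7 124.8 106.4  37.3 -91.3]
z100 11.3 [ 27.6  16.3 -37.4 128.8  89.9  23.4 -80.1]
z100 8.3 [ 19.   14.6 -27.4 129.2  89.5  20.3 -80.9]
z100 7.7 [ 17.2  14.4 -25.3 129.3  89.4  19.8 -81. ]
-25
z6 15.5 [ 30.6  37.4 -52.3 124.7 105.9  50.9 -92.7]
z6 15.4 [ 28.1  35.7 -48.8 124.8 105.7  48.6 -93.8]
z6 15.2 [ 23.8  33.4 -43.  125.  105.5  44.9 -95.7]
z100 11.0 [ 23.2  17.9 -38.4 129.2  92.6  34.5 -86.6]
z100 10.6 [ 14.3  16.1 -28.1 129.6  92.1  31.1 -87.4]
z100 10.5 [ 12.8  15.9 -26.2 129.7  92.   30.5 -87.6]
```

```bash
cat > t.py <<'E'
from ik import *
np.set_printoptions(precision=3,suppress=True)
j0=env.get_obs()["joint_pos"]
Rl=RT*R.from_euler('y',22,degrees=True)
P=(AN+AM@[-.0005,-.108,.09],Rl); j=track(j0,[P]); print(j,err(j,*P).max()); 
P2=(AN+AM@[-.0005,-.108,.006],Rl); j=track(j,[P2]); print(j,err(j,*P2).max())
plan(*P)
E
python3 t.py
```

```text
[ 29.814  22.468 -12.689 118.232 -59.347  37.905  86.452] 3.284872374109682e-11
[ 33.808  32.92  -22.076 114.719 -59.604  28.539  88.893] 2.0775048348298242e-11
shift [ 0.011 -0.022 -0.058] turn [-0.045  0.719 -0.011] t 2.65
```

Call:
{"fn": "send_rows", "kwargs": {
  "series": [
    [0.006, -0.01, -0.04, -0.02, 0.3, 0],
    [0.011, -0.022, -0.058, -0.04, 0.72, 0],
    [0.011, -0.022, -0.058, -0.04, 0.72, 0],
    [0.011, -0.022, -0.058, -0.04, 0.72, 0]
  ]
}}

```text
clock: 3.15
tcp_pos: [0.5917, -0.0621, 0.159]
ee_rot: [143.1, -18.1, 115.3]
contact_force: [-0.7, 0.6, -0.7]
finger_gap: 0.599
grasp_force: 0.0
```

```bash
cat > t.py <<'E'
from ik import *
inan(); Rl=RT*R.from_euler('y',22,degrees=True)
plan(AN+AM@[-.0005,-.108,.03],Rl);plan(AN+AM@[-.0005,-.108,.006],Rl)
E
python3 t.py
```

```text
anvil mm [  -1.2 -110.6   91.1] rv [ 0.09 21.86  0.55] F anvil [-0.8  0.7 -0.2] gap 50.9 gf 0.0 j [ 34.   22.9 -17.5 118.  -56.9  36.5  84.1] t 3.15
shift [-0.0407  0.0018  0.1153] turn [ 0.001  0.005 -0.018] t 3.15
shift [-0.0586  0.002   0.1598] turn [ 0.001  0.005 -0.018] t 3.15
```

Reachable now. Descend and close.

Call:
{"fn": "send_rows", "kwargs": {
  "series": [
    [-0.02, 0.001, 0.06, 0, 0, -0.018],
    [-0.041, 0.002, 0.115, 0, 0, -0.018],
    [-0.05, 0.002, 0.137, 0, 0, -0.018],
    [-0.058, 0.002, 0.158, 0, 0, -0.018],
    [-0.058, 0.002, 0.158, 0, 0, -0.018],
    [-0.058, 0.002, 0.158, 0, 0, -0.018]
  ]
}}

```text
clock: 3.9
tcp_pos: [0.6388, -0.0445, 0.0904]
ee_rot: [143.0, -17.8, 116.2]
contact_force: [-0.1, -0.1, 0.3]
finger_gap: 0.596
grasp_force: 0.0
```

```bash
python3 t.py
```

```text
anvil mm [   0.2 -103.8    6.3] rv [ 0.07 22.1  -0.33] F anvil [ 0.1 -0.1  0.3] gap 50.6 gf 0.0 j [ 34.9  33.1 -24.  114.7 -58.   27.7  87.6] t 3.9
shift [ 0.0101 -0.0014 -0.0471] turn [-0.004 -0.003  0.01 ] t 3.9
shift [-0.0079 -0.0014 -0.0026] turn [-0.004 -0.003  0.01 ] t 3.9
```

Call:
{"fn": "send_rows", "kwargs": {
  "series": [
    [0, 0, 0, 0, 0, 0],
    [0, 0, 0, 0, 0, 0],
    [0, 0, 0, 0, 0, 0],
    [0, 0, 0, 0, 0, 0]
  ],
  "grip": -1,
  "force": 70
}}

```text
clock: 4.4
tcp_pos: [0.6387, -0.0447, 0.0905]
ee_rot: [143.0, -17.8, 116.2]
contact_force: [-3.8, -1.5, 6.0]
finger_gap: 0.31
grasp_force: 69.5
```

```bash
python3 t.py; python3 - <<'E'
from h import *
im=save("wrist","pics/w2.png")
E
```

```text
anvil mm [   0.2 -104.     6.5] rv [ 0.06 22.13 -0.31] F anvil [ 0.1 -0.6  7.3] gap 26.4 gf 69.5 j [ 34.9  33.1 -24.  114.7 -58.   27.7  87.6] t 4.4
shift [ 0.0103 -0.0014 -0.0465] turn [-0.004 -0.004  0.01 ] t 4.4
shift [-0.0078 -0.0014 -0.0021] turn [-0.004 -0.004  0.01 ] t 4.4
```

View pics/w2.png

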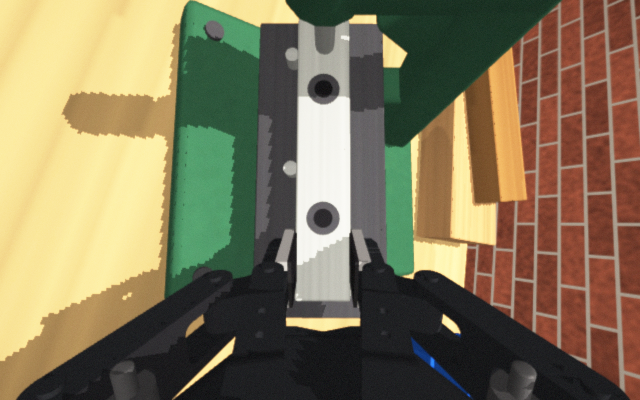

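```bash
cat >> ik.py <<'E'
def rel(deltas):
    """anvil-frame mm offsets from here -> tool shares"""
    C=cur()[1]
    for d in deltas: print(d,"->",(C.inv().apply(AM@(np.array(d)/1000))/.5).round(4))
E
python3 - <<'E'
from ik import *
np.set_printoptions(precision=3,suppress=True)
rel([(1,0,1.7),(1,-25,1.7),(1,-52,1.7),(0,-70,60),(-20,-70,110)])
j=env.get_obs()["joint_pos"];p,C=fk(j)
for d in([1,0,1.7],[1,-52,1.7],[0,-70,60],[-20,-70,110]):
    P=(p+AM@np.array(d)/1000,C);j=track(j,[P]);print(j.round(1),err(j,*P).max())
E
```

```text
(1, 0, 1.7) -> [ 0.001  0.002 -0.003]
(1, -25, 1.7) -> [-0.045  0.002 -0.022]
(1, -52, 1.7) -> [-0.095  0.001 -0.042]
(0, -70, 60) -> [-0.085 -0.001 -0.164]
(-20, -70, 110) -> [-0.047 -0.041 -0.256]
[ 34.8  32.9 -23.9 114.7 -57.9  27.9  87.4] 5.009373623305038e-14
[ 36.5  34.3 -20.6 110.8 -54.2  32.7  86.7] 1.5543122344752192e-12
[ 38.9  28.8 -18.6 111.6 -51.4  38.8  84.2] 2.7755575615628914e-13
[ 42.   23.7 -18.1 114.9 -50.9  42.5  84.9] 1.5265566588595902e-12
```

Call:
{"fn": "send_rows", "kwargs": {
  "series": [
    [0.001, 0.002, -0.0032, 0, 0, 0],
    [0.001, 0.002, -0.0032, 0, 0, 0],
    [-0.022, 0.002, -0.0125, 0, 0, 0],
    [-0.045, 0.002, -0.022, 0, 0, 0],
    [-0.07, 0.002, -0.032, 0, 0, 0],
    [-0.095, 0.002, -0.042, 0, 0, 0],
    [-0.095, 0.002, -0.042, 0, 0, 0]
  ]
}}

```text
clock: 5.32
tcp_pos: [0.6509, -0.0972, 0.0916]
ee_rot: [143.0, -17.7, 116.0]
contact_force: [-0.0, 0.9, -2.2]
finger_gap: 0.309
grasp_force: 69.0
```

```bash
cat > t.py <<'E'
from ik import *
np.set_printoptions(precision=3,suppress=True)
inan(); rel([(0,-20,60),(-20,-30,110)])
E
python3 t.py
```

```text
anvil mm [   1.  -157.9    7.2] rv [ 0.08 22.   -0.21] F anvil [-1.1  0.8 -1.9] gap 26.3 gf 69.0 j [ 36.6  34.4 -20.5 110.6 -54.1  32.6  86.6] t 5.33
(0, -20, 60) -> [ 0.008 -0.    -0.126]
(-20, -30, 110) -> [ 0.027 -0.04  -0.226]
```

```bash
cat >> ik.py <<'E'
def calls(W,j=None,sim=True):
    """print tool-share targets through waypoints W=[(p,R)], each one call, rows needed; simulate"""
    q,C,o=cur(); j=o["joint_pos"]
    for p,Rt in W:
        s=C.inv().apply(np.array(p)-q)/.5; rv=(C.inv()*Rt).as_rotvec(degrees=True)
        n=int(max(np.ceil(np.linalg.norm(s)*8+.01),np.ceil(np.linalg.norm(rv)/10.7)))
        j2=track(j,[(np.array(p),Rt)]); n2=int(np.ceil(np.max(np.abs(j2-j)/np.array([147.25,147.25,180,180,180,180,180]))/.7*8)); j=j2
        print([float(x) for x in np.r_[s,rv/30].round(3)],"rows",n,n2,"j",j.round(0),"e",np.abs(err(j,np.array(p),Rt)).max().round(1)); q,C=np.array(p),Rt
def mid(R0,R1,f): return R0*R.from_rotvec((R0.inv()*R1).as_rotvec()*f)
E
cat > t.py <<'E'
from ik import *
np.set_printoptions(precision=3,suppress=True)
q,C,o=cur(); Am=R.from_matrix(AM)
Rtp=Am.inv()*C               # tool in plate frame
off=np.array([.7,-49.5,6.4])/1000
pl=R.from_euler('z',81.5,degrees=True); Rf=pl*Rtp
def tcp(c,z): return np.array([c[0],c[1],z])+pl.apply(off)
tr=[.551,.347]
print(tcp(tr,.005))
W=[(q+AM@[-.005,-.03,.1],C),(np.array([.56,-.12,.36]),mid(C,Rf,.3)),(np.array([.55,.05,.40]),mid(C,Rf,.6)),(tcp(tr,.2)+[-.03,-.05,0],mid(C,Rf,.9)),(tcp(tr,.05),Rf),(tcp(tr,.006),Rf)]
calls(W)
E
python3 t.py
```

```text
[0.6   0.34  0.011]
[0.019, -0.01, -0.208, 0.0, 0.0, 0.0] rows 2 1 j [ 41.  25. -17. 112. -50.  43.  83.] e 0.0
[0.181, 0.164, -0.301, 0.532, 0.21, -0.502] rows 4 3 j [ 34.  15. -14.  94. -27.  75.  68.] e 0.0
[0.275, 0.198, 0.087, 0.532, 0.21, -0.502] rows 3 2 j [ 18.  15. -22.  87. -15.  85.  57.] e 0.0
[0.093, 0.316, 0.524, 0.532, 0.21, -0.502] rows 5 2 j [ -7.  35. -27.  84.  -2.  77.  45.] e 0.0
[-0.135, 0.095, 0.276, 0.177, 0.07, -0.167] rows 3 2 j [-13.  49. -25.  78.   4.  72.  47.] e 0.0
[-0.033, 0.0, 0.082, 0.0, 0.0, 0.0] rows 1 1 j [-14.  52. -24.  79.   5.  69.  47.] e 0.0
```

Call:
{"fn": "send_rows", "kwargs": {
  "series": [
    [0.019, -0.01, -0.208, 0, 0, 0],
    [0.019, -0.01, -0.208, 0, 0, 0]
  ]
}}

```text
clock: 5.58
tcp_pos: [0.5966, -0.1384, 0.1719]
ee_rot: [143.0, -17.8, 116.2]
contact_force: [0.8, -0.4, -1.8]
finger_gap: 0.307
grasp_force: 70.3
```

Call:
{"fn": "send_rows", "kwargs": {
  "series": [
    [0.181, 0.164, -0.301, 0.532, 0.21, -0.502],
    [0.181, 0.164, -0.301, 0.532, 0.21, -0.502],
    [0.181, 0.164, -0.301, 0.532, 0.21, -0.502],
    [0.181, 0.164, -0.301, 0.532, 0.21, -0.502]
  ]
}}

```text
clock: 6.08
tcp_pos: [0.5613, -0.1168, 0.3657]
ee_rot: [154.0, -14.8, 133.2]
contact_force: [-0.0, -0.5, -2.9]
finger_gap: 0.304
grasp_force: 70.3
```

Call:
{"fn": "send_rows", "kwargs": {
  "series": [
    [0.275, 0.198, 0.087, 0.532, 0.21, -0.502],
    [0.275, 0.198, 0.087, 0.532, 0.21, -0.502],
    [0.275, 0.198, 0.087, 0.532, 0.21, -0.502]
  ]
}}

```text
clock: 6.45
tcp_pos: [0.5488, 0.0563, 0.3992]
ee_rot: [165.7, -16.3, 150.3]
contact_force: [0.6, -0.0, -2.9]
finger_gap: 0.308
grasp_force: 70.3
```

Call:
{"fn": "send_rows", "kwargs": {
  "series": [
    [0.093, 0.316, 0.524, 0.532, 0.21, -0.502],
    [0.093, 0.316, 0.524, 0.532, 0.21, -0.502],
    [0.093, 0.316, 0.524, 0.532, 0.21, -0.502],
    [0.093, 0.316, 0.524, 0.532, 0.21, -0.502],
    [0.093, 0.316, 0.524, 0.532, 0.21, -0.502],
    [0.093, 0.316, 0.524, 0.532, 0.21, -0.502]
  ]
}}

```text
clock: 7.2
tcp_pos: [0.5634, 0.2961, 0.2012]
ee_rot: [176.8, -20.6, 166.9]
contact_force: [-0.9, -1.5, -2.0]
finger_gap: 0.309
grasp_force: 70.3
```

```bash
cat > t2.py <<'E'
from ik import *
np.set_printoptions(precision=3,suppress=True)
import sys
AL=R.from_matrix(AM); Rtp=R.from_euler('xyz',[0,0,0])
# tool in plate frame as gripped
C0=RT*R.from_rotvec([.08,22,-.21],degrees=True); Rtp=AL.inv()*C0
off=np.array([.7,-49.5,6.4])/1000
pl=R.from_euler('z',81.5,degrees=True); Rf=pl*Rtp; tr=[.551,.347]
def tcp(c,z): return np.array([c[0],c[1],z])+pl.apply(off)
q,C,o=cur(); print(q,o["contact_force"],o["finger_gap"],o["clock"])
calls([(tcp(tr,.05),Rf),(tcp(tr,.006),Rf)])
save("scene","pics/s2.png")
im=cv2.imread("pics/s2.png")[200:350,400:560]; cv2.imwrite("pics/s2c.png",cv2.resize(im,(640,600),interpolation=2))
E
python3 t2.py
```

```text
[0.563 0.296 0.201] [-0.917 -1.465 -1.993] 0.3093286813936184 7.2
[-0.15, 0.088, 0.258, 0.168, 0.049, -0.148] rows 3 2 j [-14.  49. -24.  78.   4.  72.  47.] e 0.0
[-0.033, 0.0, 0.082, 0.0, 0.0, 0.0] rows 1 1 j [-14.  52. -24.  79.   5.  69.  47.] e 0.0
```

View pics/s2c.png

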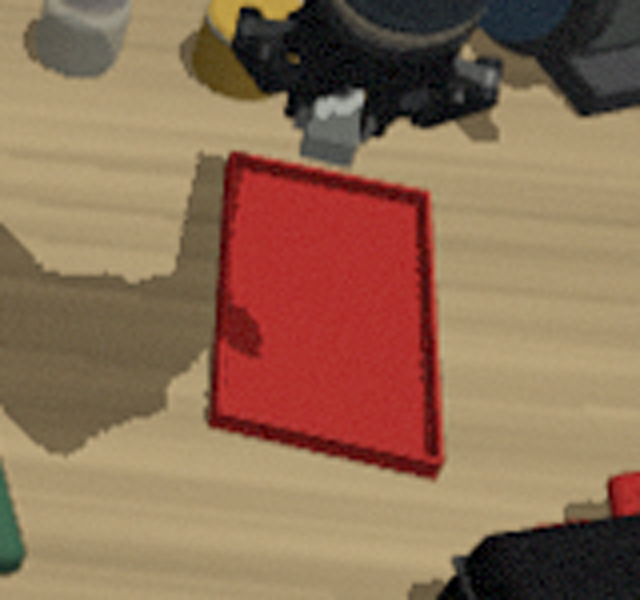

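Call:
{"fn": "send_rows", "kwargs": {
  "series": [
    [-0.15, 0.088, 0.258, 0.168, 0.049, -0.148],
    [-0.15, 0.088, 0.258, 0.168, 0.049, -0.148],
    [-0.15, 0.088, 0.258, 0.168, 0.049, -0.148],
    [-0.15, 0.088, 0.258, 0.168, 0.049, -0.148]
  ]
}}

```text
clock: 7.75
tcp_pos: [0.6062, 0.3339, 0.0594]
ee_rot: [-179.8, -21.6, 171.1]
contact_force: [0.6, -0.3, -1.2]
finger_gap: 0.305
grasp_force: 70.3
```

Call:
{"fn": "send_rows", "kwargs": {
  "series": [
    [-0.017, 0, 0.041, 0, 0, 0],
    [-0.033, 0, 0.082, 0, 0, 0],
    [-0.033, 0, 0.082, 0, 0, 0],
    [-0.033, 0, 0.082, 0, 0, 0]
  ]
}}

```text
clock: 8.25
tcp_pos: [0.6077, 0.3362, 0.0186]
ee_rot: [179.9, -21.3, 171.3]
contact_force: [-0.4, 0.8, -1.5]
finger_gap: 0.311
grasp_force: 70.3
```

```bash
cat > t3.py <<'E'
from t2 import *
E
sed -i '/^save/d;/^im=/d' t2.py; python3 t2.py; python3 -c "
from h import *
print(env.get_obs()['contact_force'],cur()[0])"
```

```text
[0.608 0.336 0.019] [-0.358  0.834 -1.537] 0.3107396288255509 8.25
[0.043, 0.006, -0.064, 0.01, 0.022, -0.014] rows 1 1 j [-13.  49. -25.  78.   4.  72.  47.] e 0.0
[-0.033, 0.0, 0.082, 0.0, 0.0, 0.0] rows 1 1 j [-14.  52. -24.  79.   5.  69.  47.] e 0.0
[-0.35753656  0.83353733 -1.53718274] [0.60770637 0.33615421 0.01863475]
```

```bash
sed -i 's/^calls.*/calls([(tcp(tr,.0048),Rf)])/' t2.py; python3 t2.py
```

```text
[0.608 0.336 0.019] [-0.358  0.834 -1.537] 0.3107396288255509 8.25
[0.01, 0.006, 0.02, 0.01, 0.022, -0.014] rows 1 1 j [-14.  52. -24.  79.   5.  69.  47.] e 0.0
```

Call:
{"fn": "send_rows", "kwargs": {
  "series": [
    [0.006, 0.004, 0.01, 0.01, 0.022, -0.014],
    [0.01, 0.006, 0.018, 0.01, 0.022, -0.014],
    [0.01, 0.006, 0.02, 0.01, 0.022, -0.014],
    [0.01, 0.006, 0.02, 0.01, 0.022, -0.014]
  ]
}}

```text
clock: 8.75
tcp_pos: [0.5992, 0.341, 0.0113]
ee_rot: [-180.0, -22.1, 171.7]
contact_force: [-0.8, 0.5, 1.2]
finger_gap: 0.307
grasp_force: 70.6
```

```bash
python3 t2.py
```

```text
[0.599 0.341 0.011] [-0.847  0.472  1.206] 0.30734057894921557 8.75
[-0.002, -0.001, -0.001, 0.0, -0.003, 0.001] rows 1 1 j [-14.  52. -24.  79.   5.  69.  47.] e 0.0
```

Call:
{"fn": "send_rows", "kwargs": {
  "series": [
    [0, 0, 0, 0, 0, 0],
    [0, 0, 0, 0, 0, 0],
    [0, 0, 0, 0, 0, 0]
  ],
  "grip": 0.2
}}

```text
clock: 9.12
tcp_pos: [0.6, 0.3401, 0.0107]
ee_rot: [-179.9, -22.0, 171.7]
contact_force: [-0.4, -0.3, 0.2]
finger_gap: 0.603
grasp_force: 0.0
```

Call:
{"fn": "send_rows", "kwargs": {
  "series": [
    [0, 0, -0.08, 0, 0, 0],
    [0, 0, -0.3, 0, 0, 0],
    [0, 0, -0.3, 0, 0, 0],
    [0, 0, -0.3, 0, 0, 0]
  ]
}}

```text
clock: 9.62
tcp_pos: [0.6589, 0.3328, 0.1546]
ee_rot: [179.7, -21.6, 171.7]
contact_force: [-1.3, -0.8, -0.9]
finger_gap: 0.599
grasp_force: 0.0
```

```bash
cat > t3.py <<'E'
from ik import *
np.set_printoptions(precision=3,suppress=True)
save("scene","pics/s3.png")
im=cv2.imread("pics/s3.png")[200:350,400:560]; cv2.imwrite("pics/s3c.png",cv2.resize(im,(640,600),interpolation=2))
C0=RT*R.from_euler('y',22,degrees=True); Rtp=R.from_matrix(AM).inv()*C0
off=np.array([.5,-50,6.4])/1000
pl=R.from_euler('z',-99.6,degrees=True); Rf=pl*Rtp; br=[.503,-.296]
def tcp(c,z): return np.array([c[0],c[1],z])+pl.apply(off)
q,C,o=cur(); print(q,o["contact_force"],o["finger_gap"],o["clock"],o["joint_pos"].round(1)); print(tcp(br,0))
rv=(C.inv()*Rf).as_rotvec(degrees=True);print("rv",rv)
ro=[tcp(br,.16)]
P=[np.array([.50,.24,.38]),np.array([.46,.06,.40]),np.array([.42,-.08,.38]),np.array([.42,-.18,.30]),tcp(br,.16)]
calls([(p,mid(C,Rf,(i+1)/5)) for i,p in enumerate(P)]+[(tcp(br,.0),Rf)])
E
python3 t3.py
```

```text
[0.657 0.333 0.152] [ 0.739 -0.772 -0.162] 0.6016086757387368 9.675 [-13.1  48.6 -24.2  65.7   3.8  85.4  48.5]
[ 0.454 -0.288  0.006]
rv [  66.679    0.109 -165.827]
[0.433, -0.228, -0.319, 0.445, 0.001, -1.106] rows 5 2 j [ -7.  26. -34.  77.   9. 103.  77.] e 0.0
[0.235, -0.283, 0.051, 0.445, 0.001, -1.106] rows 4 3 j [ 10.  11. -37.  93.  19.  96. 124.] e 0.0
[0.251, -0.055, 0.144, 0.445, 0.001, -1.106] rows 4 2 j [ 13.   6. -37. 116.  30.  69. 148.] e 106.4
[0.124, 0.031, 0.222, 0.445, 0.001, -1.106] rows 4 4 j [ 60.  24. -79. 138.  71.  50. 151.] e 178.3
[0.087, 0.104, 0.323, 0.445, 0.001, -1.106] rows 4 4 j [ 52.  39. -42. 140. 132.  30. 151.] e 194.4
[-0.12, -0.0, 0.297, 0.0, 0.0, -0.0] rows 3 2 j [ 53.  36. -27. 135. 143.  12. 151.] e 44.1
```

View pics/s3c.png

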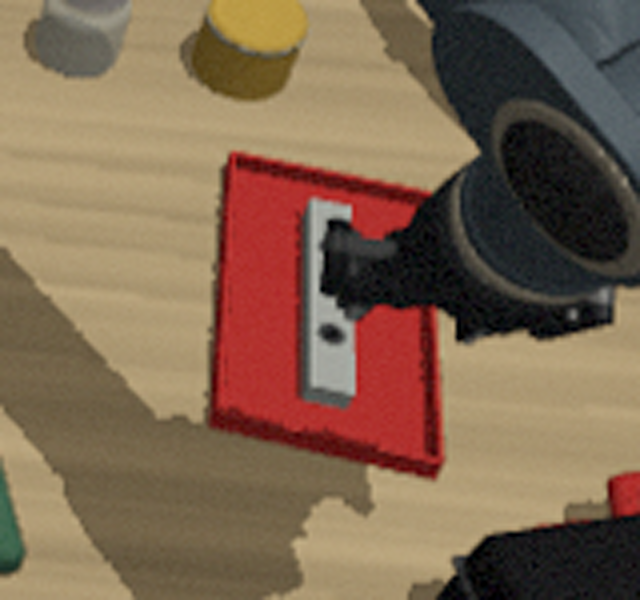

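```bash
cat > t3.py <<'E'
from ik import *
np.set_printoptions(precision=3,suppress=True)
C0=RT*R.from_euler('y',22,degrees=True); Rtp=R.from_matrix(AM).inv()*C0
off=np.array([.5,-50,6.4])/1000
pl=R.from_euler('z',-99.6,degrees=True); Rf=pl*Rtp; br=[.503,-.296]
def tcp(c,z): return np.array([c[0],c[1],z])+pl.apply(off)
q,C,o=cur()
Rn=R.from_euler('xyz',[180,0,85],degrees=True)
P=[(np.array([.52,.24,.38]),mid(C,Rn,.3)),(np.array([.47,.06,.40]),mid(C,Rn,.65)),(np.array([.45,-.08,.38]),Rn),(np.array([.43,-.18,.30]),mid(Rn,Rf,.3)),(np.array([.43,-.24,.22]),mid(Rn,Rf,.6)),(tcp(br,.13),mid(Rn,Rf,.9)),(tcp(br,.10),Rf),(tcp(br,.0),Rf)]
calls(P)
for m,j in many(tcp(br,0),Rf,40)[:4]:print(m,j.round(0))
for m,j in many(tcp(br,.08),Rf,40)[:4]:print(m,j.round(0))
E
python3 t3.py
```

```text
[0.396, -0.222, -0.333, -0.164, -0.175, 0.855] rows 5 3 j [ -7.  20. -22.  82.  -5.  90.  27.] e 0.0
[-0.11, -0.356, -0.05, -0.192, -0.204, 0.998] rows 4 2 j [  3.   5. -13.  95.  -5.  85.  16.] e 0.0
[-0.241, -0.153, 0.02, -0.192, -0.204, 0.998] rows 3 2 j [ 10.   0.  -6. 103.   0.  77.  -0.] e 0.0
[-0.203, -0.022, 0.16, -0.181, 0.167, 0.933] rows 3 2 j [ 19.   1.   2. 113.  -6.  61.  -9.] e 0.0
[-0.117, 0.054, 0.153, -0.181, 0.167, 0.933] rows 3 2 j [ 23.   6.   7. 120. -14.  44. -22.] e 0.0
[-0.045, 0.093, 0.17, -0.181, 0.167, 0.933] rows 3 2 j [ 26.  14.   8. 125. -28.  26. -32.] e 0.0
[-0.021, -0.002, 0.056, -0.06, 0.056, 0.311] rows 1 1 j [ 27.  17.   7. 128. -35.  18. -35.] e 0.0
[-0.075, -0.0, 0.185, 0.0, 0.0, 0.0] rows 2 2 j [ 30.  26.   4. 128. -59.  13. -10.] e 24.6
5.274602259170795 [  70.   37.  -47.  128.   81.   17. -143.]
4.33117384566965 [  69.   37.  -46.  128.   81.   16. -142.]
4.141751917950874 [  69.   37.  -45.  128.   81.   16. -142.]
2.872978515820421 [  88.   59.  -77.  128.   91.   46. -143.]
11.307836857968113 [  80.   31.  -59.  126.   53.   23. -117.]
10.421876998003377 [  79.   30.  -57.  126.   52.   22. -115.]
10.100711611294503 [  79.   30.  -57.  126.   51.   22. -115.]
9.21826797999212 [  78.   29.  -55.  126.   49.   21. -113.]
```

```bash
cat > t4.py <<'E'
from ik import *
np.set_printoptions(precision=1,suppress=True)
from multiprocessing import Pool
def LP(x,y,z,th): return (AN+AM@(np.array([x,y,z])/1000),RT*R.from_euler('y',th,degrees=True))
starts=[np.array([10.,0,-6,103,0,77,0]),np.array([36,20.,-6,112,0,46,-70]),np.array([20,5,-25,103,-5,77,0.])]
V={"a":[LP(-30,-170,150,-30),LP(-10,-150,110,-25),LP(0,-140,70,-18),LP(0,-130,40,0),LP(0,-108,4,0)],
"b":[LP(-30,-200,140,-40),LP(-10,-190,90,-30),LP(0,-180,40,-15),LP(0,-150,30,0),LP(0,-108,4,0)],
"th":[LP(-30,-100,230,-40),LP(0,-60,190,-30),LP(0,-30,180,-15),LP(0,0,175,0),LP(0,0,133,0)]}
def go(a):
    n,k=a;j=starts[k];o=[]
    for P in V[n]:
        j=track(j,[P],n=10);o.append((j,np.abs(err(j,*P)).max()))
    return o
T=[(n,k) for n in V for k in range(3)]
with Pool(4) as p:
    for t,o in zip(T,p.map(go,T)):
        print(t)
        for j,e in o:print("  ",j,round(e,1))
E
OMP_NUM_THREADS=1 python3 t4.py
```

```text
('a', 0)
   [  1.5   9.5  -5.8 134.2  95.2  25.7 -87.4] 0.0
   [  1.6  13.4  -6.4 131.   96.4  21.5 -88.7] 0.0
   [  5.   17.5  -7.3 128.2 103.1  13.7 -93.1] 0.0
   [ 51.1  31.7 -53.4 121.9  74.7  12.7 -47.9] 0.0
   [ 44.3  34.5 -49.5 121.7  93.6  13.7 -68.4] 0.0
('a', 1)
   [  2.8   9.5  -7.2 134.2  95.2  26.  -87.3] 0.0
   [  2.9  13.5  -7.8 131.   96.3  21.8 -88.5] 0.0
   [  6.2  17.6  -8.6 128.1 102.7  14.1 -92.6] 0.0
   [ 51.3  31.8 -53.6 121.8  74.8  12.8 -48. ] 0.0
   [ 44.3  34.5 -49.5 121.7  93.6  13.7 -68.4] 0.0
('a', 2)
   [ 10.6  10.1 -15.9 133.8  95.   27.6 -86.6] 0.0
   [ 10.5  14.1 -16.4 130.6  95.9  23.9 -87.4] 0.0
   [ 13.1  18.2 -16.7 127.8 100.8  16.5 -89.7] 0.0
   [ 51.2  31.8 -53.6 121.8  74.8  12.8 -48. ] 0.0
   [ 44.3  34.5 -49.5 121.7  93.6  13.6 -68.4] 0.0
('b', 0)
   [ -0.8  15.   -6.4 133.5 100.1  38.5 -95.6] 0.0
   [  3.2  18.1  -6.3 129.5 104.6  26.4 -96. ] 0.0
   [ 21.6  23.2 -19.7 124.3 110.4  12.3 -93. ] 0.0
   [ 52.3  33.9 -53.2 120.3  74.1  12.9 -44.8] 0.0
   [ 44.4  34.6 -49.7 121.7  93.6  13.8 -68.4] 0.0
('b', 1)
   [ -2.8  14.9  -4.1 133.7 100.2  
[... 578 characters left out ...]
  38.8 -75.5] 0.0
   [  8.2   1.1 -22.7 131.7  53.4  20.5 -52.7] 0.0
   [ 17.4   1.3 -23.8 130.8 -14.2  13.6  19.4] 0.0
   [-52.3   6.5  50.  133.7 -54.5  12.2  59.4] 0.0
('th', 1)
   [ -3.    1.7 -20.1 135.7  75.4  47.8 -80.3] 0.0
   [ -2.2   3.7 -19.8 131.9  71.5  38.4 -75.3] 0.0
   [  2.8   0.9 -17.3 131.9  53.1  20.4 -52.5] 0.0
   [ 10.2   0.9 -16.5 131.2 -15.1  13.6  20.1] 0.0
   [-54.8   6.8  52.9 133.8 -56.2  12.7  61.2] 0.0
('th', 2)
   [ 13.1   2.7 -36.2 135.   76.1  48.6 -80.5] 0.0
   [ 13.7   5.  -36.3 131.2  72.8  39.9 -75.8] 0.0
   [ 20.    1.8 -34.5 131.2  54.3  20.8 -53.2] 0.0
   [ 34.3   2.4 -40.7 130.1 -10.4  13.5  16.3] 0.0
   [-54.3   6.7  52.3 133.8 -55.8  12.6  60.8] 0.0
```

```bash
cat > t3.py <<'E'
from ik import *
np.set_printoptions(precision=3,suppress=True)
Rtp=R.from_matrix(AM).inv()*RT
off=np.array([0,-53,5])/1000
pl=R.from_euler('z',-99.6,degrees=True); Rf=pl*Rtp; br=[.503,-.296]
def tcp(c,z): return np.array([c[0],c[1],z])+pl.apply(off)
if __name__=="__main__":
    q,C,o=cur()
    Rn=R.from_euler('xyz',[180,0,85],degrees=True)
    P=[(np.array([.52,.24,.38]),mid(C,Rn,.3)),(np.array([.47,.06,.40]),mid(C,Rn,.65)),(np.array([.45,-.08,.38]),Rn),(np.array([.43,-.18,.30]),mid(Rn,Rf,.32)),(np.array([.43,-.24,.22]),mid(Rn,Rf,.64)),(tcp(br,.12),mid(Rn,Rf,.96)),(tcp(br,.12),Rf),(tcp(br,.0),Rf)]
    calls(P)
E
python3 t3.py
```

```text
[0.396, -0.222, -0.333, -0.164, -0.175, 0.855] rows 5 3 j [ -7.  20. -22.  82.  -5.  90.  27.] e 0.0
[-0.11, -0.356, -0.05, -0.192, -0.204, 0.998] rows 4 2 j [  3.   5. -13.  95.  -5.  85.  16.] e 0.0
[-0.241, -0.153, 0.02, -0.192, -0.204, 0.998] rows 3 2 j [ 10.   0.  -6. 103.   0.  77.  -0.] e 0.0
[-0.203, -0.022, 0.16, 0.0, -0.0, 1.009] rows 3 2 j [ 17.   4.   1. 110.  -0.  67. -18.] e 0.0
[-0.098, 0.069, 0.16, 0.0, -0.0, 1.009] rows 3 2 j [ 19.  10.   6. 113.  -1.  57. -40.] e 0.0
[-0.001, 0.103, 0.19, 0.0, -0.0, 1.009] rows 3 2 j [ 19.  21.  11. 114.  -6.  46. -62.] e 0.0
[0.0, 0.0, 0.0, 0.0, -0.0, 0.126] rows 1 1 j [ 18.  21.  12. 114.  -6.  46. -66.] e 0.0
[0.0, -0.0, 0.24, 0.0, 0.0, 0.0] rows 2 1 j [ 21.  32.   9. 118. -10.  31. -63.] e 0.0
```

Call:
{"fn": "send_rows", "kwargs": {
  "series": [
    [0.396, -0.222, -0.333, -0.164, -0.175, 0.855],
    [0.396, -0.222, -0.333, -0.164, -0.175, 0.855],
    [0.396, -0.222, -0.333, -0.164, -0.175, 0.855],
    [0.396, -0.222, -0.333, -0.164, -0.175, 0.855],
    [0.396, -0.222, -0.333, -0.164, -0.175, 0.855]
  ]
}}

```text
clock: 10.3
tcp_pos: [0.518, 0.2395, 0.3804]
ee_rot: [-176.1, -15.7, 144.8]
contact_force: [0.6, 0.1, 0.1]
finger_gap: 0.6
grasp_force: 0.0
```

Call:
{"fn": "send_rows", "kwargs": {
  "series": [
    [-0.11, -0.356, -0.05, -0.192, -0.204, 0.998],
    [-0.11, -0.356, -0.05, -0.192, -0.204, 0.998],
    [-0.11, -0.356, -0.05, -0.192, -0.204, 0.998],
    [-0.11, -0.356, -0.05, -0.192, -0.204, 0.998]
  ]
}}

```text
clock: 10.8
tcp_pos: [0.4682, 0.0553, 0.399]
ee_rot: [-175.7, -7.2, 114.3]
contact_force: [-0.2, 1.5, 0.2]
finger_gap: 0.602
grasp_force: 0.0
```

Call:
{"fn": "send_rows", "kwargs": {
  "series": [
    [-0.241, -0.153, 0.02, -0.192, -0.204, 0.998],
    [-0.241, -0.153, 0.02, -0.192, -0.204, 0.998],
    [-0.241, -0.153, 0.02, -0.192, -0.204, 0.998]
  ]
}}

```text
clock: 11.18
tcp_pos: [0.4482, -0.0834, 0.3773]
ee_rot: [-179.6, 0.2, 84.5]
contact_force: [0.1, 1.1, -0.0]
finger_gap: 0.601
grasp_force: 0.0
```

Call:
{"fn": "send_rows", "kwargs": {
  "series": [
    [-0.203, -0.022, 0.16, 0, 0, 1],
    [-0.203, -0.022, 0.16, 0, 0, 1],
    [-0.203, -0.022, 0.16, 0, 0, 1]
  ]
}}

```text
clock: 11.55
tcp_pos: [0.4264, -0.1823, 0.2951]
ee_rot: [-179.4, 0.4, 54.5]
contact_force: [0.8, 0.4, 0.4]
finger_gap: 0.603
grasp_force: 0.0
```

Call:
{"fn": "send_rows", "kwargs": {
  "series": [
    [-0.098, 0.069, 0.16, 0, 0, 1],
    [-0.098, 0.069, 0.16, 0, 0, 1],
    [-0.098, 0.069, 0.16, 0, 0, 1]
  ]
}}

```text
clock: 11.92
tcp_pos: [0.4273, -0.2402, 0.2154]
ee_rot: [-179.6, 0.6, 24.7]
contact_force: [0.6, 0.3, -0.7]
finger_gap: 0.599
grasp_force: 0.0
```

Call:
{"fn": "send_rows", "kwargs": {
  "series": [
    [0, 0.103, 0.13, 0, 0, 1],
    [0, 0.103, 0.13, 0, 0, 1],
    [0, 0.103, 0.13, 0, 0, 1],
    [0, 0.103, 0.13, 0, 0, 1]
  ]
}}

```text
clock: 12.42
tcp_pos: [0.451, -0.2858, 0.1529]
ee_rot: [180.0, 0.4, -4.7]
contact_force: [-0.6, 0.1, -0.1]
finger_gap: 0.599
grasp_force: 0.0
```

```bash
python3 - <<'E'
from t3 import *
q,C,o=cur(); print(q,o["ee_rot"],o["joint_pos"],o["clock"])
c=env.calibration("wrist"); im=save("wrist","pics/w3.png"); np.save("w3.npy",c["pose"])
bgr=cv2.imread("pics/w3.png");hsv=cv2.cvtColor(bgr,cv2.COLOR_BGR2HSV)
m=cv2.inRange(hsv,(18,130,90),(32,255,255)); m=cv2.morphologyEx(m,cv2.MORPH_CLOSE,np.ones((9,9),np.uint8))
for k in cv2.findContours(m,cv2.RETR_EXTERNAL,cv2.CHAIN_APPROX_NONE)[0]:
    if cv2.contourArea(k)<800: continue
    P=np.array([onz(c,*p[0],.02)[:2] for p in k],np.float32); r=cv2.minAreaRect(P); b=cv2.boxPoints(r)
    print(cv2.boundingRect(k),r,cv2.contourArea(k))
E
```

```text
[ 0.451 -0.286  0.153] [179.997   0.403  -4.711] [ 17.554  18.96   12.587 112.224  -5.1    49.718 -61.905] 12.425
(286, 35, 155, 296) ((0.4174436926841736, -0.3247811496257782), (0.1440296769142151, 0.30555814504623413), 74.90153503417969) 15688.5
(504, 0, 57, 167) ((0.521643877029419, -0.4765670895576477), (0.02375142090022564, 0.13945183157920837), 82.234619140625) 1673.0
(0, 0, 130, 155) ((0.559403657913208, -0.059568628668785095), (0.061448171734809875, 0.15783973038196564), 34.162872314453125) 2800.5
```

View pics/w3.png

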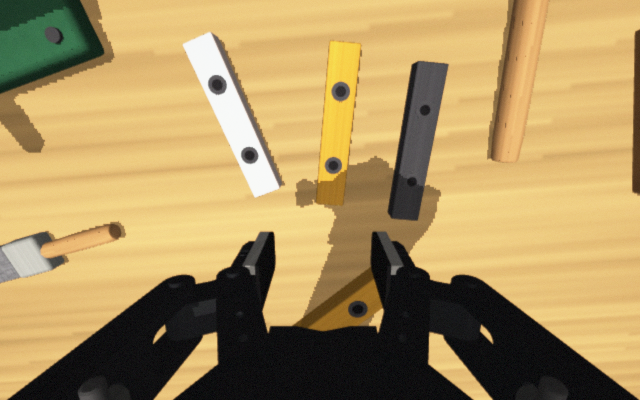

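```bash
python3 - <<'E'
from t3 import *
c=env.calibration("wrist"); c["pose"]=np.load("w3.npy")
K=np.array([onz(c,*p,.02)[:2] for p in((331,41),(358,42),(342,204),(317,203))]);print(K)
h=[onz(c,*p,.02)[:2] for p in((340.5,91),(333,165))]
ctr=K.mean(0); d=(K[0]+K[1]-K[2]-K[3])/2; print(ctr,np.linalg.norm(d),np.linalg.norm(K[0]-K[1]),np.degrees(np.arctan2(d[1],d[0])),"holes",np.mean(h,0),np.degrees(np.arctan2(*(h[0]-h[1])[::-1])))
bk=np.array([onz(c,*p,.02)[:2] for p in((417,62),(447,64),(421,219),(389,217))]);print("black",bk)
a=np.degrees(np.arctan2(d[1],d[0]))
pl=R.from_euler('z',a-90,degrees=True)
Rf=pl*Rtp; P=np.r_[ctr,0]
calls([(P+pl.apply(off)+[0,0,.03],Rf),(P+pl.apply(off),Rf)])
E
```

```text
[[ 0.575 -0.303]
 [ 0.573 -0.326]
 [ 0.427 -0.303]
 [ 0.43  -0.278]]
[ 0.501 -0.303] 0.14764034242333224 0.023256967624202717 -9.302849030630352 holes [ 0.501 -0.303] -9.797899799334978
black [[ 0.553 -0.377]
 [ 0.549 -0.403]
 [ 0.404 -0.383]
 [ 0.409 -0.35 ]]
[-0.002, 0.017, 0.237, 0.001, 0.011, 0.155] rows 2 1 j [ 20.  29.  11. 117.  -9.  35. -62.] e 0.0
[0.0, -0.0, 0.06, 0.0, 0.0, 0.0] rows 1 1 j [ 21.  32.  10. 117. -10.  32. -61.] e 0.0
```

Call:
{"fn": "send_rows", "kwargs": {
  "series": [
    [-0.002, 0.017, 0.12, 0, 0.011, 0.157],
    [-0.002, 0.017, 0.237, 0, 0.011, 0.157],
    [-0.002, 0.017, 0.28, 0, 0.011, 0.157],
    [-0.002, 0.017, 0.296, 0, 0.011, 0.157],
    [-0.002, 0.017, 0.296, 0, 0.011, 0.157]
  ]
}}

```text
clock: 13.1
tcp_pos: [0.4494, -0.2956, 0.0069]
ee_rot: [179.9, -0.1, -9.5]
contact_force: [0.2, 0.2, -0.4]
finger_gap: 0.6
grasp_force: 0.0
```

```bash
cat > t5.py <<'E'
from t3 import *
q,C,o=cur()
pl=R.from_euler('z',-99.5,degrees=True); P=np.array([.501,-.3025,0])
print("tcp in plate mm",(pl.inv().apply(q-P)*1000).round(1),"rot",((pl*Rtp).inv()*C).as_rotvec(degrees=True).round(2),o["contact_force"].round(1),o["finger_gap"]*85,o["grasp_force"],o["joint_pos"].round(1),o["clock"])
E
python3 t5.py
```

```text
tcp in plate mm [  1.7 -52.1   6.9] rot [-0.08  0.15  0.05] [ 0.2  0.2 -0.4] 51.02467344202282 0.0 [ 20.8  31.9  10.3 117.2 -10.4  31.6 -61.1] 13.1
```

Call:
{"fn": "send_rows", "kwargs": {
  "series": [
    [0, 0.002, 0.005, 0, 0, 0],
    [0, 0.002, 0.005, 0, 0, 0]
  ]
}}

```text
clock: 13.35
tcp_pos: [0.4493, -0.2972, 0.0051]
ee_rot: [179.9, -0.2, -9.6]
contact_force: [0.5, 0.6, -0.0]
finger_gap: 0.6
grasp_force: 0.0
```

Call:
{"fn": "send_rows", "kwargs": {
  "series": [
    [0, 0, 0, 0, 0, 0],
    [0, 0, 0, 0, 0, 0],
    [0, 0, 0, 0, 0, 0],
    [0, 0, 0, 0, 0, 0]
  ],
  "grip": -1,
  "force": 100
}}

```text
clock: 13.85
tcp_pos: [0.4492, -0.2963, 0.0052]
ee_rot: [179.9, -0.1, -9.5]
contact_force: [-1.1, 2.2, 8.2]
finger_gap: 0.3
grasp_force: 99.1
```

Call:
{"fn": "send_rows", "kwargs": {
  "series": [
    [0, 0, -0.04, 0, 0, 0],
    [0, 0, -0.16, 0, 0, 0],
    [0, 0, -0.3, 0, 0, 0],
    [0, 0, -0.4, 0, 0, 0],
    [0, 0, -0.4, 0, 0, 0]
  ]
}}

```text
clock: 14.48
tcp_pos: [0.4501, -0.2977, 0.2081]
ee_rot: [179.8, -0.6, -9.6]
contact_force: [0.6, -0.5, -7.8]
finger_gap: 0.3
grasp_force: 100.2
```

```bash
python3 t5.py; cat > t6.py <<'E'
from ik import *
np.set_printoptions(precision=3,suppress=True)
def LP(x,y,z,th): return (AN+AM@(np.array([x,y,z])/1000),RT*R.from_euler('y',th,degrees=True))
q,C,o=cur()
T=LP(-30,-200,190,-35)
calls([(np.array([.46,-.26,.28]),mid(C,T[1],.33)),(np.array([.50,-.22,.30]),mid(C,T[1],.66)),T,LP(-10,-190,110,-28),LP(3,-185,50,-14),LP(3,-180,30,0)])
E
python3 t6.py
```

```text
tcp in plate mm [  3.7 -51.  208.1] rot [-0.23  0.57  0.13] [ 0.6 -0.5 -7.8] 25.45829828092546 100.22666931152344 [ 16.5  15.3  15.1 109.   -4.8  55.6 -65.9] 14.475
[0.008, -0.077, -0.144, -0.579, 0.114, -1.041] rows 4 2 j [  7.   5.  10. 113.  17.  53. -61.] e 0.0
[0.103, -0.03, -0.054, -0.579, 0.114, -1.041] rows 4 2 j [  0.   1.   5. 120.  39.  43. -56.] e 0.0
[0.152, -0.079, 0.098, -0.596, 0.117, -1.073] rows 4 4 j [ -4.   6.   2. 135.  91.  28. -82.] e 0.0
[0.108, 0.04, 0.12, -0.0, 0.233, -0.0] rows 2 1 j [ -1.  15.   1. 130. 102.  21. -92.] e 0.0
[0.065, 0.026, 0.101, 0.0, 0.467, 0.0] rows 2 3 j [ 28.  23. -26. 124. 101.  12. -82.] e 0.0
[0.019, -0.0, 0.036, 0.0, 0.467, -0.0] rows 2 3 j [ 56.  36. -56. 118.  68.  15. -35.] e 0.0
```

```bash
sed -i 's/^calls.*/calls([(np.array([.46,-.27,.26]),mid(C,T[1],.25)),(np.array([.48,-.24,.29]),mid(C,T[1],.5)),(np.array([.51,-.20,.29]),mid(C,T[1],.75)),T])/' t6.py; python3 t6.py
```

```text
[0.011, -0.057, -0.104, -0.438, 0.086, -0.789] rows 3 2 j [  9.   8.  12. 112.  12.  53. -62.] e 0.0
[0.054, -0.033, -0.07, -0.438, 0.086, -0.789] rows 3 2 j [  3.   2.   7. 117.  28.  48. -58.] e 0.0
[0.096, -0.021, -0.02, -0.438, 0.086, -0.789] rows 3 2 j [ -1.   1.   3. 124.  48.  40. -58.] e 0.0
[0.113, -0.057, 0.091, -0.438, 0.086, -0.789] rows 3 3 j [ -4.   6.   2. 135.  91.  28. -82.] e 0.0
```

Call:
{"fn": "send_rows", "kwargs": {
  "series": [
    [0.011, -0.057, -0.104, -0.438, 0.086, -0.789],
    [0.011, -0.057, -0.104, -0.438, 0.086, -0.789],
    [0.011, -0.057, -0.104, -0.438, 0.086, -0.789]
  ]
}}

```text
clock: 14.85
tcp_pos: [0.4565, -0.2666, 0.2532]
ee_rot: [166.7, 0.5, 14.5]
contact_force: [-0.2, -0.7, -7.0]
finger_gap: 0.301
grasp_force: 100.9
```

Call:
{"fn": "send_rows", "kwargs": {
  "series": [
    [0.054, -0.033, -0.07, -0.438, 0.086, -0.789],
    [0.054, -0.033, -0.07, -0.438, 0.086, -0.789],
    [0.054, -0.033, -0.07, -0.438, 0.086, -0.789]
  ]
}}

```text
clock: 15.22
tcp_pos: [0.4762, -0.2369, 0.2823]
ee_rot: [154.7, 6.0, 37.6]
contact_force: [0.5, -0.4, -7.2]
finger_gap: 0.299
grasp_force: 101.0
```

Call:
{"fn": "send_rows", "kwargs": {
  "series": [
    [0.096, -0.021, -0.02, -0.438, 0.086, -0.789],
    [0.096, -0.021, -0.02, -0.438, 0.086, -0.789],
    [0.096, -0.021, -0.02, -0.438, 0.086, -0.789],
    [0.096, -0.021, -0.02, -0.438, 0.086, -0.789]
  ]
}}

```text
clock: 15.72
tcp_pos: [0.5055, -0.1985, 0.2818]
ee_rot: [145.7, 15.6, 59.4]
contact_force: [-0.4, 0.4, -7.2]
finger_gap: 0.294
grasp_force: 101.0
```

Call:
{"fn": "send_rows", "kwargs": {
  "series": [
    [0.113, -0.057, 0.091, -0.438, 0.086, -0.789],
    [0.113, -0.057, 0.091, -0.438, 0.086, -0.789],
    [0.113, -0.057, 0.091, -0.438, 0.086, -0.789],
    [0.113, -0.057, 0.091, -0.438, 0.086, -0.789]
  ]
}}

```text
clock: 16.23
tcp_pos: [0.5296, -0.166, 0.2166]
ee_rot: [140.4, 27.8, 81.2]
contact_force: [-0.6, -0.3, -6.3]
finger_gap: 0.301
grasp_force: 101.2
```

```bash
sed -i 's/^calls.*/inan();calls([LP(-10,-190,110,-28),LP(3,-185,50,-14),LP(3,-180,30,0)])/' t6.py; python3 t6.py
```

```text
anvil mm [ -36.7 -198.1  186.2] rv [  0.78 -34.68   0.19] F anvil [-4.1 -0.2 -4.8] gap 25.6 gf 101.2 j [ -5.    6.1   2.8 135.2  90.8  28.1 -81.6] t 16.23
[0.1, 0.055, 0.115, -0.027, 0.223, 0.0] rows 2 1 j [ -3.  15.   2. 130. 102.  20. -92.] e 0.0
[0.065, 0.026, 0.101, 0.0, 0.467, 0.0] rows 2 3 j [ 31.  23. -29. 123. 100.  13. -80.] e 0.0
[0.019, -0.0, 0.036, 0.0, 0.467, -0.0] rows 2 3 j [ 56.  36. -56. 118.  68.  15. -35.] e 0.0
```

Call:
{"fn": "send_rows", "kwargs": {
  "series": [
    [0.1, 0.055, 0.115, -0.027, 0.223, 0],
    [0.1, 0.055, 0.115, -0.027, 0.223, 0],
    [0.1, 0.055, 0.115, -0.027, 0.223, 0]
  ]
}}

```text
clock: 16.6
tcp_pos: [0.5954, -0.1427, 0.172]
ee_rot: [141.3, 22.6, 85.8]
contact_force: [0.1, 0.0, -6.3]
finger_gap: 0.296
grasp_force: 101.1
```

Call:
{"fn": "send_rows", "kwargs": {
  "series": [
    [0.015, 0.006, 0.025, 0, 0.117, 0],
    [0.031, 0.013, 0.05, 0, 0.233, 0],
    [0.048, 0.02, 0.075, 0, 0.35, 0],
    [0.065, 0.026, 0.1, 0, 0.467, 0],
    [0.065, 0.026, 0.1, 0, 0.467, 0],
    [0.065, 0.026, 0.1, 0, 0.467, 0]
  ]
}}

```text
clock: 17.35
tcp_pos: [0.6359, -0.1296, 0.1318]
ee_rot: [143.9, 11.7, 94.6]
contact_force: [-0.1, 0.3, -7.9]
finger_gap: 0.296
grasp_force: 101.1
```

```bash
sed -i 's/^calls.*//;s/^inan.*/inan();calls([LP(3,-180,30,-7),LP(3,-180,30,0)])/' t6.py; python3 t6.py
```

```text
anvil mm [   6.2 -186.2   52.7] rv [ -0.26 -14.22  -0.1 ] F anvil [-4.5  0.3 -6.4] gap 25.2 gf 101.1 j [ 29.   22.8 -27.  123.5 101.1  12.6 -81.4] t 17.35
[0.023, -0.007, 0.041, 0.009, 0.241, 0.003] rows 1 2 j [ 44.  30. -43. 121.  89.  13. -63.] e 0.0
[0.0, 0.0, 0.0, -0.0, 0.233, -0.0] rows 1 2 j [ 57.  37. -56. 118.  68.  15. -35.] e 0.0
```

Call:
{"fn": "send_rows", "kwargs": {
  "series": [
    [0.012, -0.004, 0.02, 0.005, 0.12, 0],
    [0.023, -0.007, 0.041, 0.009, 0.241, 0],
    [0.023, -0.007, 0.041, 0.009, 0.241, 0],
    [0.023, -0.007, 0.041, 0.009, 0.241, 0]
  ]
}}

```text
clock: 17.85
tcp_pos: [0.6449, -0.1187, 0.1111]
ee_rot: [144.8, 5.8, 99.1]
contact_force: [-0.7, 0.3, -7.0]
finger_gap: 0.3
grasp_force: 100.9
```

Call:
{"fn": "send_rows", "kwargs": {
  "series": [
    [0, 0, 0, 0, 0.117, 0],
    [0, 0, 0, 0, 0.233, 0],
    [0, 0, 0, 0, 0.233, 0],
    [0, 0, 0, 0, 0.233, 0],
    [0, 0, 0, 0, 0.233, 0]
  ]
}}

```text
clock: 18.48
tcp_pos: [0.6449, -0.1184, 0.1113]
ee_rot: [145.0, 0.1, 103.2]
contact_force: [-0.3, -0.2, -6.6]
finger_gap: 0.299
grasp_force: 101.0
```

```bash
sed -i 's/^inan.*/inan();calls([LP(3,-175,8,0),LP(3,-108,6,0)])/' t6.py; python3 t6.py
```

```text
anvil mm [   3.6 -177.3   29.4] rv [ 0.02  0.14 -0.35] F anvil [-4.1 -0.2 -5.2] gap 25.4 gf 101.0 j [ 56.1  36.3 -55.7 118.1  68.1  14.7 -35.1] t 18.48
[0.004, -0.001, 0.043, -0.001, -0.005, 0.012] rows 1 1 j [ 51.  37. -50. 118.  73.  12. -41.] e 0.0
[0.134, -0.0, 0.004, 0.0, 0.0, 0.0] rows 2 2 j [ 44.  34. -49. 121.  92.  13. -67.] e 0.0
```

Call:
{"fn": "send_rows", "kwargs": {
  "series": [
    [0.004, 0, 0.022, 0, -0.005, 0.012],
    [0.004, 0, 0.043, 0, -0.005, 0.012],
    [0.004, 0, 0.043, 0, -0.005, 0.012]
  ]
}}

```text
clock: 18.85
tcp_pos: [0.6568, -0.1141, 0.0937]
ee_rot: [145.0, -0.1, 102.8]
contact_force: [-3.8, -1.5, -2.1]
finger_gap: 0.294
grasp_force: 101.8
```

Call:
{"fn": "send_rows", "kwargs": {
  "series": [
    [0, 0, 0.003, 0, 0, 0],
    [0, 0, 0.003, 0, 0, 0],
    [0, 0, 0.003, 0, 0, 0]
  ]
}}

```text
clock: 19.23
tcp_pos: [0.6574, -0.1142, 0.0927]
ee_rot: [144.9, -0.2, 102.7]
contact_force: [-4.2, -1.0, -0.1]
finger_gap: 0.302
grasp_force: 102.0
```

```bash
sed -i 's/^inan.*/inan();print(o["wrist_torque"]);calls([LP(2.5,-115,6,0)])/' t6.py; python3 t6.py
```

```text
anvil mm [   3.8 -175.9    6.6] rv [-0.06  0.08  0.16] F anvil [-3.6 -0.1  2.4] gap 25.6 gf 102.0 j [ 52.5  37.8 -52.4 117.4  75.5  13.6 -43. ] t 19.23
[0.15  1.58  0.592]
[0.122, -0.003, 0.001, 0.002, -0.003, -0.005] rows 1 2 j [ 45.  34. -49. 121.  90.  13. -65.] e 0.0
```

Call:
{"fn": "send_rows", "kwargs": {
  "series": [
    [0.01, -0.002, -0.0014, 0, 0, -0.005],
    [0.035, -0.003, -0.0014, 0, 0, -0.005],
    [0.06, -0.003, -0.0014, 0, 0, -0.005],
    [0.085, -0.003, -0.0014, 0, 0, -0.005],
    [0.11, -0.003, -0.0014, 0, 0, -0.005],
    [0.127, -0.003, -0.0014, 0, 0, -0.005],
    [0.127, -0.003, -0.0014, 0, 0, -0.005],
    [0.127, -0.003, -0.0014, 0, 0, -0.005]
  ]
}}

```text
clock: 20.23
tcp_pos: [0.6421, -0.0528, 0.0924]
ee_rot: [144.9, -0.1, 102.8]
contact_force: [-2.7, -1.3, -0.1]
finger_gap: 0.3
grasp_force: 102.0
```

```bash
sed -i 's/^inan.*/inan();print(o["wrist_torque"])/' t6.py; python3 t6.py; python3 - <<'E'
from h import *
save("wrist","pics/w4.png")
E
```

```text
anvil mm [   2.5 -112.6    7.1] rv [-0.06  0.09  0.05] F anvil [-2.4 -0.6  1.6] gap 25.5 gf 102.0 j [ 46.1  35.  -51.3 121.3  90.9  14.3 -65. ] t 20.23
[-0.017  1.404  0.429]
```

View pics/w4.png

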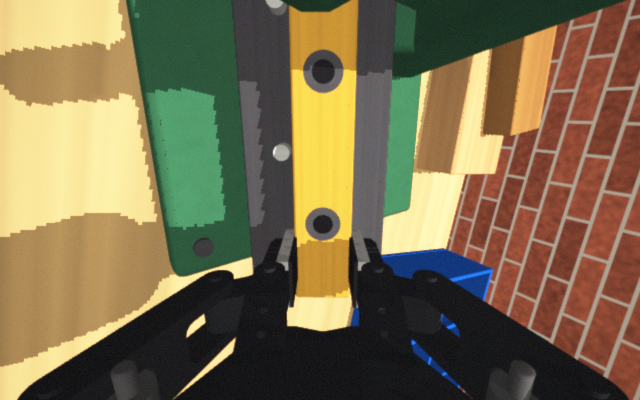

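Call:
{"fn": "send_rows", "kwargs": {
  "series": [
    [0, -0.002, 0, 0, 0, 0],
    [0, -0.004, 0, 0, 0, 0],
    [0, -0.006, 0, 0, 0, 0],
    [0, -0.006, 0, 0, 0, 0]
  ]
}}

```text
clock: 20.78
tcp_pos: [0.64, -0.0533, 0.0908]
ee_rot: [144.9, -0.1, 102.8]
contact_force: [-1.2, 0.2, 1.7]
finger_gap: 0.294
grasp_force: 102.0
```

Call:
{"fn": "send_rows", "kwargs": {
  "series": [
    [0.004, 0, 0, 0, 0, 0],
    [0.008, 0, 0, 0, 0, 0],
    [0.01, 0, 0, 0, 0, 0],
    [0.01, 0, 0, 0, 0, 0]
  ]
}}

```text
clock: 21.28
tcp_pos: [0.6397, -0.0529, 0.0908]
ee_rot: [145.0, 0.3, 102.5]
contact_force: [0.7, -7.2, 3.6]
finger_gap: 0.298
grasp_force: 102.2
```

```bash
python3 t6.py
```

```text
anvil mm [  -0.4 -112.2    7.2] rv [-0.02 -0.4   0.1 ] F anvil [ 1.3 -7.2  3.4] gap 25.3 gf 102.2 j [ 46.1  35.1 -51.5 121.8  93.3  15.  -67.5] t 21.27
[-0.615  0.271 -0.453]
```

Call:
{"fn": "send_rows", "kwargs": {
  "series": [
    [0, -0.002, 0, 0, 0, 0],
    [0, -0.004, 0, 0, 0, 0],
    [0, -0.004, 0, 0, 0, 0]
  ]
}}

```text
clock: 21.65
tcp_pos: [0.6394, -0.0529, 0.0907]
ee_rot: [144.8, 0.3, 102.5]
contact_force: [2.2, -7.1, 4.8]
finger_gap: 0.299
grasp_force: 102.1
```

```bash
python3 t6.py; python3 - <<'E'
from h import *
save("wrist","pics/w5.png"); save("side","pics/sd5.png");save("scene","pics/s5.png")
s=cv2.imread("pics/sd5.png");
cs,cd=env.calibration("scene"),env.calibration("side")
for n,p in(("stop top",(0,24.5,10)),("end corner up",(13.5,20.5,20)),("end corner low",(-14.5,20.5,20)),("far end",(13.5,-129.5,20))):
    w=AN+AM@(np.array(p)/1000); print(n,proj(cs,w).round(1),proj(cd,w).round(1))
a=cv2.resize(cv2.imread("pics/s5.png")[240:300,300:400],(800,480)[:2],interpolation=2)[:300]
b=cv2.resize(cv2.imread("pics/sd5.png")[190:250,215:315],(500,300),interpolation=2)
c=cv2.resize(cv2.imread("pics/side.png")[190:250,215:315],(300,300),interpolation=2)
o=np.zeros((600,800,3),np.uint8);o[:300]=a;o[300:,:500]=b;o[300:,500:]=c
cv2.imwrite("pics/c5.png",o)
E
```

```text
anvil mm [  -0.6 -112.2    7.3] rv [-0.17 -0.38  0.1 ] F anvil [ 3.2 -7.4  3.6] gap 25.4 gf 102.1 j [ 46.2  35.2 -51.7 121.9  94.1  15.1 -68.3] t 21.65
[-0.43  -0.273 -0.521]
stop top [381.9 265.2] [260.  242.1]
end corner up [381.4 263.3] [257.6 236.8]
end corner low [378.7 259.5] [267.2 241.3]
far end [318.9 269.2] [266.2 193.8]
```

View pics/c5.png

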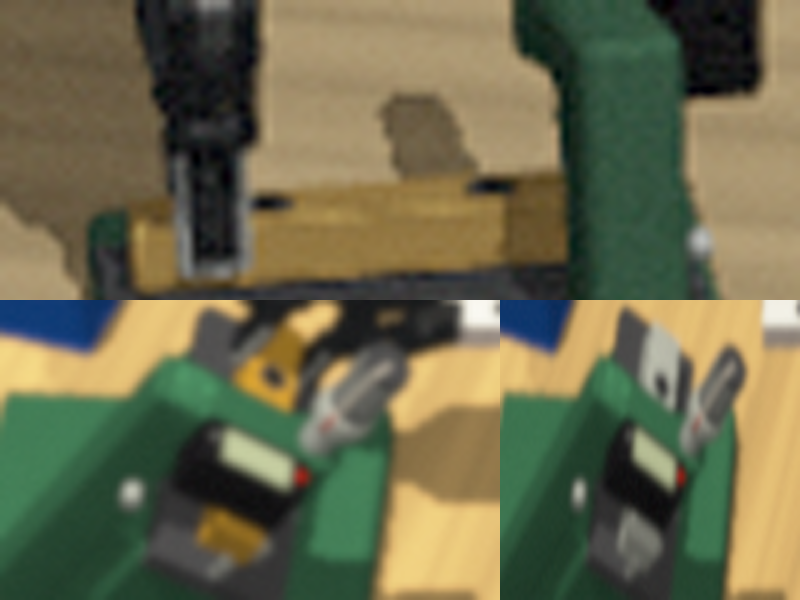

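Call:
{"fn": "send_rows", "kwargs": {
  "series": [
    [0, 0.002, -0.002, 0, 0, 0],
    [0, 0.002, -0.002, 0, 0, 0],
    [0, 0.002, -0.002, 0, 0, 0]
  ]
}}

```text
clock: 22.18
tcp_pos: [0.6389, -0.0526, 0.0915]
ee_rot: [144.9, 0.2, 102.5]
contact_force: [1.8, -5.1, 2.9]
finger_gap: 0.294
grasp_force: 101.9
```

```bash
python3 t6.py
```

```text
anvil mm [  -0.5 -111.8    8.2] rv [-0.09 -0.36  0.09] F anvil [ 2.2 -5.4  2. ] gap 25.0 gf 101.9 j [ 46.3  35.  -51.7 121.9  93.4  15.  -67.6] t 22.18
[-0.474 -0.035 -0.537]
```

Call:
{"fn": "send_rows", "kwargs": {
  "series": [
    [0, 0.001, -0.003, 0, 0.01, 0],
    [0, 0.001, -0.003, 0, 0.012, 0],
    [0.004, 0.001, -0.003, 0, 0.012, 0],
    [0.004, 0.001, -0.003, 0, 0.012, 0]
  ]
}}

```text
clock: 22.68
tcp_pos: [0.6376, -0.0499, 0.0926]
ee_rot: [144.9, -0.1, 102.8]
contact_force: [4.3, -4.3, 0.1]
finger_gap: 0.298
grasp_force: 101.5
```

```bash
python3 t6.py
```

```text
anvil mm [  -0.4 -108.8    9.5] rv [-0.06  0.09  0.05] F anvil [ 2.7 -5.2 -1.8] gap 25.3 gf 101.5 j [ 46.7  35.1 -52.3 121.9  92.2  14.9 -66.3] t 22.68
[-0.792 -0.076 -0.622]
```

Call:
{"fn": "send_rows", "kwargs": {
  "series": [
    [0.003, 0, 0, 0, 0, 0],
    [0.006, 0, 0, 0, 0, 0],
    [0.006, 0, 0, 0, 0, 0]
  ]
}}

```text
clock: 23.05
tcp_pos: [0.6369, -0.047, 0.0926]
ee_rot: [144.9, -0.1, 102.8]
contact_force: [3.3, -3.6, 0.1]
finger_gap: 0.298
grasp_force: 101.5
```

```bash
python3 t6.py
```

```text
anvil mm [  -0.5 -105.9    9.5] rv [-0.05  0.08  0.06] F anvil [ 2.  -4.2 -1.3] gap 25.3 gf 101.5 j [ 46.5  35.1 -52.5 122.1  92.7  15.2 -67.2] t 23.05
[-0.834 -0.072 -0.634]
```

Call:
{"fn": "send_rows", "kwargs": {
  "series": [
    [0.003, 0, 0, 0, 0, 0],
    [0.005, 0, 0, 0, 0, 0],
    [0.005, 0, 0, 0, 0, 0]
  ]
}}

```text
clock: 23.42
tcp_pos: [0.6369, -0.047, 0.0926]
ee_rot: [145.0, 0.1, 102.6]
contact_force: [4.7, -6.8, 0.4]
finger_gap: 0.298
grasp_force: 101.6
```

```bash
python3 t6.py
```

```text
anvil mm [  -0.5 -105.8    9.5] rv [-0.03 -0.17  0.12] F anvil [ 2.7 -7.7 -1.5] gap 25.3 gf 101.6 j [ 46.4  35.1 -52.6 122.1  93.2  15.6 -67.8] t 23.43
[-1.304 -0.265 -0.931]
```

Call:
{"fn": "send_rows", "kwargs": {
  "series": [
    [0, 0, 0.003, 0, 0, 0],
    [0, -0.001, 0.005, 0, 0, 0],
    [0, -0.001, 0.005, 0, 0, 0]
  ]
}}

```text
clock: 23.8
tcp_pos: [0.6382, -0.0469, 0.0908]
ee_rot: [144.9, 0.1, 102.6]
contact_force: [1.7, -9.2, 4.9]
finger_gap: 0.294
grasp_force: 102.3
```

```bash
python3 t6.py; python3 - <<'E'
from h import *
save("scene","pics/s6.png")
im=cv2.imread("pics/s6.png");hsv=cv2.cvtColor(im,cv2.COLOR_BGR2HSV)
for f in("pics/s5.png","pics/s6.png"):
    hsv=cv2.cvtColor(cv2.imread(f),cv2.COLOR_BGR2HSV); m=cv2.inRange(hsv[262:276,305:330],(15,110,60),(32,255,255))
    print(f); print("\n".join("".join("#" if v else "." for v in r) for r in m))
E
```

```text
anvil mm [  -0.4 -106.     7.3] rv [-0.09 -0.19  0.12] F anvil [ 2.5 -9.4  4.3] gap 25.0 gf 102.3 j [ 46.3  35.4 -52.6 122.1  94.2  15.8 -68.6] t 23.8
[-1.083 -0.232 -0.783]
pics/s5.png
.........................
.........................
...............#.........
...........#####.........
...........#####.........
...........#####.........
...#.......#####.........
...........######........
...........######........
...........######........
...........######........
...........######........
...........######........
............#############
pics/s6.png
.........................
.........................
...............#.##......
.............######......
.............######......
.............######......
..............#####......
..............#####......
..............#####......
..............#####......
..............#####......
..............######.....
..............######.....
..............###########
```

Call:
{"fn": "send_rows", "kwargs": {
  "series": [
    [0, 0, 0, 0, 0, 0],
    [0, 0, 0, 0, 0, 0],
    [0, 0, 0, 0, 0, 0]
  ],
  "grip": 0.1,
  "force": 20
}}

```text
clock: 24.22
tcp_pos: [0.6354, -0.0406, 0.0896]
ee_rot: [145.0, -0.4, 103.1]
contact_force: [-0.7, -0.0, -0.6]
finger_gap: 0.549
grasp_force: 0.0
```

```bash
python3 t6.py; python3 - <<'E'
from t6 import *
calls([LP(0,-110,60,0),LP(0,-110,150,0),LP(0,-90,215,0),LP(0,0,215,0),LP(0,0,185,0),LP(0,0,133,0)])
E
```

```text
anvil mm [ -2.2 -99.3   7. ] rv [ 0.01  0.48 -0.04] F anvil [-1.   0.1 -0.1] gap 46.6 gf 0.0 j [ 46.2  35.5 -52.8 122.3  94.1  15.5 -68.6] t 24.23
[-0.14   0.612  0.05 ]
anvil mm [ -2.2 -99.3   7. ] rv [ 0.01  0.48 -0.04] F anvil [-1.   0.1 -0.1] gap 46.6 gf 0.0 j [ 46.2  35.5 -52.8 122.3  94.1  15.5 -68.6] t 24.23
[-0.14   0.612  0.05 ]
[-0.021, 0.004, -0.106, -0.0, -0.016, 0.001] rows 1 2 j [ 54.  30. -59. 123.  74.  15. -49.] e 0.0
[0.0, -0.0, -0.18, 0.0, 0.0, 0.0] rows 2 2 j [ 75.  26. -79. 125.  47.  20. -23.] e 0.0
[0.04, 0.0, -0.13, 0.0, 0.0, 0.0] rows 2 5 j [ 88.   5. -79. 126. -22.  22.  41.] e 0.0
[0.18, -0.0, -0.0, 0.0, 0.0, 0.0] rows 2 2 j [ 80.  -9. -76. 129. -45.  25.  51.] e 0.0
[0.0, -0.0, 0.06, 0.0, 0.0, 0.0] rows 1 3 j [ 66.   4. -72. 129.  -3.  15.  11.] e 0.0
[0.0, 0.0, 0.104, 0.0, 0.0, 0.0] rows 1 4 j [ 49.  14. -61. 129.  47.  12. -38.] e 0.0
```

```bash
cat > t7.py <<'E'
from ik import *
from multiprocessing import Pool
np.set_printoptions(precision=0,suppress=True)
def LP(x,y,z,th,rz=0): return (AN+AM@(np.array([x,y,z])/1000),RT*R.from_euler('y',th,degrees=True)*R.from_euler('z',rz,degrees=True))
A=[LP(0,-110,60,0),LP(0,-110,110,0)]
B=[LP(0,-110,60,0),LP(0,-115,100,-8),LP(0,-85,180,-14)]
rot=lambda a,b,z,s=30:[LP(0,0,z,0,r) for r in range(a,b+(1 if b>a else -1),s if b>a else -s)]
V={"dir":A+[LP(0,-70,178,0),LP(0,0,178,0)]+rot(-30,-120,178)+[LP(0,0,133,0,-120)]+rot(-90,120,133),
"lean":B+[LP(0,-20,178,-14),LP(0,0,178,0)]+rot(-30,-120,178)+[LP(0,0,133,0,-120)]+rot(-90,120,133),
"leanrot":B+[LP(0,-20,185,-14),LP(0,0,185,-12)]+[LP(0,0,178,-8),LP(0,0,172,-4),LP(0,0,172,0)]+rot(-30,-120,172)+[LP(0,0,133,0,-120)]+rot(-90,120,133)}
def go(n):
    j=env_j;o=[]
    for P in V[n]:
        j0=j;j=track(j,[P],n=8);o.append((j,np.abs(err(j,*P)).max(),np.abs(j-j0).max()))
    return o
env_j=env.get_obs()["joint_pos"]
if __name__=="__main__":
    with Pool(3) as p:
        for n,o in zip(V,p.map(go,V)):
            print(n)
            for j,e,d in o:print("  ",j,round(e,1),round(d))
E
OMP_NUM_THREADS=1 python3 t7.py
```

```text
dir
   [ 54.  30. -59. 123.  74.  15. -49.] 0.0 21
   [ 66.  29. -72. 124.  61.  19. -36.] 0.0 13
   [ 77.  15. -79. 127.  20.  17.  -2.] 0.0 41
   [ 70.   8. -79. 129.  18.  15.  -9.] 0.0 7
   [ 70.   9. -79. 129.  19.  15.  20.] 0.0 28
   [ 70.   9. -79. 129.  19.  15.  50.] 0.0 30
   [ 70.   9. -79. 129.  19.  15.  80.] 0.0 30
   [ 70.   9. -79. 129.  19.  15. 110.] 0.0 30
   [ 48.  13. -60. 129.  45.  12.  83.] 0.0 26
   [ 48.  13. -60. 129.  45.  12.  53.] 0.0 30
   [ 48.  13. -60. 129.  45.  12.  23.] 0.0 30
   [ 48.  13. -60. 129.  45.  12.  -7.] 0.0 30
   [ 48.  13. -60. 129.  45.  12. -37.] 0.0 30
   [ 48.  13. -60. 129.  45.  12. -67.] 0.0 30
   [ 48.  13. -60. 129.  45.  12. -97.] 0.0 30
   [  48.   13.  -60.  129.   45.   12. -127.] 0.0 30
   [  47.   12.  -59.  129.   38.   12. -149.] 5.1 22
lean
   [ 54.  30. -59. 123.  74.  15. -49.] 0.0 21
   [ 51.  21. -56. 126.  77.  17. -58.] 0.0 10
   [ 61.   8. -68. 129.  57.  20. -46.] 0.0 21
   [ 52.   6. -69. 130.  61.  24. -58.] 0.0 12
   [ 69.   8. -78. 129.  16.  15.  -8.] 0.0 50
   [ 70.   9. -79. 129.  19.  15.  20.] 0.0 
[... 885 characters left out ...]
. 130.  44.  17. -37.] 0.0 6
   [ 69.  11. -79. 129.  29.  15. -20.] 0.0 17
   [ 69.  11. -79. 129.  29.  15.  10.] 0.0 29
   [ 69.  11. -79. 129.  29.  15.  40.] 0.0 30
   [ 69.  11. -79. 129.  29.  15.  70.] 0.0 30
   [ 69.  11. -79. 129.  29.  15. 100.] 0.0 30
   [ 49.  14. -61. 129.  46.  12.  82.] 0.0 20
   [ 49.  14. -61. 129.  46.  12.  52.] 0.0 30
   [ 48.  13. -60. 129.  46.  12.  23.] 0.0 30
   [ 48.  13. -60. 129.  46.  12.  -7.] 0.0 30
   [ 48.  13. -60. 129.  45.  12. -37.] 0.0 30
   [ 48.  13. -60. 129.  45.  12. -67.] 0.0 30
   [ 48.  13. -60. 129.  45.  12. -97.] 0.0 30
   [  48.   13.  -60.  129.   45.   12. -127.] 0.0 30
   [  47.   12.  -59.  129.   38.   12. -149.] 5.1 22
```

Call:
{"fn": "send_rows", "kwargs": {
  "series": [
    [-0.021, 0.004, -0.053, 0, -0.016, 0],
    [-0.021, 0.004, -0.106, 0, -0.016, 0],
    [-0.021, 0.004, -0.206, 0, -0.016, 0],
    [-0.021, 0.004, -0.206, 0, -0.016, 0],
    [-0.021, 0.004, -0.206, 0, -0.016, 0]
  ]
}}

```text
clock: 24.85
tcp_pos: [0.5823, -0.0657, 0.1747]
ee_rot: [145.0, 0.1, 102.7]
contact_force: [0.8, -0.4, -0.1]
finger_gap: 0.551
grasp_force: 0.0
```

Call:
{"fn": "send_rows", "kwargs": {
  "series": [
    [0.027, 0, -0.05, 0, 0, 0],
    [0.053, 0, -0.1, 0, 0, 0],
    [0.08, 0, -0.144, 0, 0, 0],
    [0.08, 0, -0.144, 0, 0, 0],
    [0.08, 0, -0.144, 0, 0, 0],
    [0.08, 0, -0.144, 0, 0, 0]
  ]
}}

```text
clock: 25.6
tcp_pos: [0.5334, -0.0348, 0.2336]
ee_rot: [145.0, 0.0, 102.8]
contact_force: [-0.3, 0.3, 0.1]
finger_gap: 0.55
grasp_force: 0.0
```

```bash
python3 - <<'E'
from t6 import *
calls([LP(0,0,180,0)])
print(RT.as_euler('xyz',degrees=True))
save("wrist","pics/w7.png")
E
```

```text
anvil mm [ -0.1 -71.  181.4] rv [ 0.02 -0.01 -0.02] F anvil [-0.2  0.4  0.2] gap 46.8 gf 0.0 j [ 77.7  13.9 -79.2 126.7  16.2  17.    1.8] t 25.6
[-0.142  0.604  0.016]
[0.142, 0.0, 0.003, -0.001, 0.0, 0.001] rows 2 1 j [ 70.   8. -78. 129.  14.  15.  -5.] e 0.0
[145.    0.  102.8]
```

View pics/w7.png

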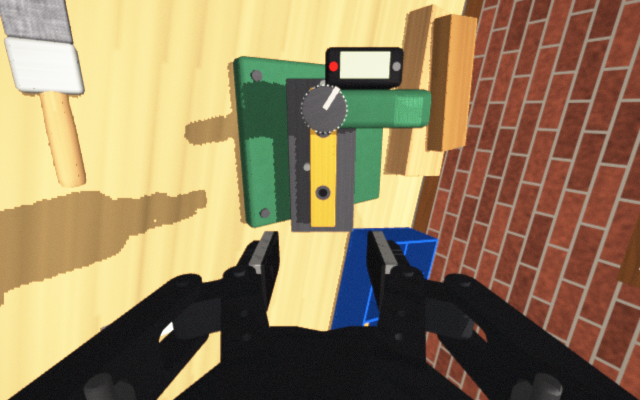

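```bash
python3 - <<'E'
from t6 import *
c=env.calibration("wrist")
def onA(u,v,z):
    o,d=ray(c,u,v); n=AM[:,2]; t=((AN+n*z-o)@n)/(d@n); return AM.T@(o+d*t-AN)*1000
print("thimble top",onA(324,109,.164).round(1)); print("plate end L/R",onA(310,227,.02).round(1),onA(335,227,.02).round(1))
print("white line",onA(323,108,.164)-onA(337,89,.164))
g=cv2.cvtColor(cv2.imread("pics/w7.png"),cv2.COLOR_BGR2GRAY)
h=cv2.HoughCircles(g[60:160,280:370],cv2.HOUGH_GRADIENT,1,50,param1=80,param2=12,minRadius=18,maxRadius=28)
print(h); 
if h is not None: print(onA(h[0,0,0]+280,h[0,0,1]+60,.164))
E
```

```text
anvil mm [ -0.1 -71.1 181.4] rv [0.01 0.01 0.01] F anvil [ 0.1 -0.5  0.2] gap 46.7 gf 0.0 j [ 77.7  13.9 -79.2 126.7  16.1  17.    1.8] t 25.65
[-0.172  0.579  0.031]
thimble top [  0.1  -0.2 164. ]
plate end L/R [ -15.  -129.4   20. ] [  13.4 -129.4   20. ]
white line [-7.325 -9.544  0.   ]
None
```

Call:
{"fn": "send_rows", "kwargs": {
  "series": [
    [0.05, 0, 0.001, 0, 0, 0],
    [0.1, 0, 0.003, 0, 0, 0],
    [0.142, 0, 0.003, 0, 0, 0],
    [0.142, 0, 0.003, 0, 0, 0]
  ]
}}

```text
clock: 26.15
tcp_pos: [0.5182, 0.0356, 0.2327]
ee_rot: [145.0, 0.1, 102.9]
contact_force: [0.3, -1.2, -0.0]
finger_gap: 0.551
grasp_force: 0.0
```

Call:
{"fn": "send_rows", "kwargs": {
  "series": [
    [0, 0, 0, 0, 0, -1],
    [0, 0, 0, 0, 0, -1],
    [0, 0, 0, 0, 0, -1]
  ]
}}

```text
clock: 26.52
tcp_pos: [0.5189, 0.033, 0.2327]
ee_rot: [148.8, 16.8, 128.2]
contact_force: [0.5, 0.3, -1.1]
finger_gap: 0.547
grasp_force: 0.0
```

Call:
{"fn": "send_rows", "kwargs": {
  "series": [
    [0, 0, 0, 0, 0, -1],
    [0, 0, 0, 0, 0, -1],
    [0, 0, 0, 0, 0, -1]
  ]
}}

```text
clock: 26.9
tcp_pos: [0.5189, 0.0329, 0.2327]
ee_rot: [160.8, 29.9, 157.8]
contact_force: [-0.1, 0.7, 0.0]
finger_gap: 0.55
grasp_force: 0.0
```

Call:
{"fn": "send_rows", "kwargs": {
  "series": [
    [0, 0, 0, 0, 0, -1],
    [0, 0, 0, 0, 0, -1],
    [0, 0, 0, 0, 0, -1]
  ]
}}

```text
clock: 27.28
tcp_pos: [0.5188, 0.0329, 0.2327]
ee_rot: [-179.8, 35.0, -167.0]
contact_force: [0.0, 0.3, 0.3]
finger_gap: 0.551
grasp_force: 0.0
```

Call:
{"fn": "send_rows", "kwargs": {
  "series": [
    [0, 0, 0, 0, 0, -1],
    [0, 0, 0, 0, 0, -1],
    [0, 0, 0, 0, 0, -1]
  ]
}}

```text
clock: 27.65
tcp_pos: [0.5189, 0.0329, 0.2327]
ee_rot: [-160.6, 29.7, -131.9]
contact_force: [0.8, -0.8, -0.0]
finger_gap: 0.551
grasp_force: 0.0
```

```bash
python3 - <<'E'
from t6 import *
T=LP(0,0,134,0); calls([(T[0],RT*R.from_euler('z',-120,degrees=True))])
E
```

```text
anvil mm [  0.1  -1.8 180.1] rv [   0.06   -0.04 -120.15] F anvil [ 0.4 -1.  -0.3] gap 46.8 gf 0.0 j [ 70.8   8.  -79.1 129.1  15.2  14.9 113.8] t 27.65
[-0.175  0.588 -0.027]
[-0.002, 0.003, 0.092, -0.002, -0.001, 0.005] rows 1 2 j [ 48.  13. -60. 129.  45.  12.  84.] e 0.0
```

Rotate 25° more, then descend, checking before gripping.

Call:
{"fn": "send_rows", "kwargs": {
  "series": [
    [-0.002, 0.003, 0, 0, 0, -0.4],
    [-0.002, 0.003, 0, 0, 0, -0.8],
    [-0.002, 0.003, 0, 0, 0, -0.8]
  ]
}}

```text
clock: 28.02
tcp_pos: [0.5186, 0.0347, 0.2328]
ee_rot: [-150.4, 19.7, -108.0]
contact_force: [0.1, -0.4, -0.4]
finger_gap: 0.552
grasp_force: 0.0
```

Call:
{"fn": "send_rows", "kwargs": {
  "series": [
    [0, 0, 0.02, 0, 0, 0],
    [0, 0, 0.04, 0, 0, 0],
    [0, 0, 0.06, 0, 0, 0],
    [0, 0, 0.08, 0, 0, 0],
    [0, 0, 0.092, 0, 0, 0],
    [0, 0, 0.092, 0, 0, 0],
    [0, 0, 0.092, 0, 0, 0]
  ]
}}

```text
clock: 28.9
tcp_pos: [0.5441, 0.0412, 0.1951]
ee_rot: [-150.5, 19.7, -108.1]
contact_force: [-0.3, 0.9, 0.4]
finger_gap: 0.555
grasp_force: 0.0
```

```bash
python3 - <<'E'
from t6 import *
T=LP(0,0,134,0); calls([(T[0],RT*R.from_euler('z',-144,degrees=True))])
E
```

```text
anvil mm [  0.2   0.7 134.1] rv [   0.1    -0.03 -143.91] F anvil [0.1 1.  0.4] gap 47.2 gf 0.0 j [ 48.7  13.4 -60.9 129.3  46.1  12.4 106.3] t 28.9
[-0.112  0.612  0.   ]
[0.001, -0.0, 0.0, -0.002, -0.002, -0.003] rows 1 1 j [ 49.  13. -61. 129.  46.  12. 107.] e 0.0
```

Call:
{"fn": "send_rows", "kwargs": {
  "series": [
    [0, 0, 0, 0, 0, 0],
    [0, 0, 0, 0, 0, 0],
    [0, 0, 0, 0, 0, 0],
    [0, 0, 0, 0, 0, 0],
    [0, 0, 0, 0, 0, 0]
  ],
  "grip": -1,
  "force": 20
}}

```text
clock: 29.52
tcp_pos: [0.5445, 0.041, 0.1959]
ee_rot: [-150.3, 19.6, -108.1]
contact_force: [-2.7, -2.6, 5.5]
finger_gap: 0.287
grasp_force: 21.6
```

Call:
{"fn": "send_rows", "kwargs": {
  "series": [
    [0, 0, 0, 0, 0, 0.25],
    [0, 0, 0, 0, 0, 0.5],
    [0, 0, 0, 0, 0, 0.75],
    [0, 0, 0, 0, 0, 1],
    [0, 0, 0, 0, 0, 1]
  ]
}}

```text
clock: 30.15
tcp_pos: [0.5448, 0.0408, 0.1961]
ee_rot: [-164.0, 31.6, -138.8]
contact_force: [-1.7, -2.5, 5.5]
finger_gap: 0.282
grasp_force: 21.5
```

```bash
python3 t6.py
```

```text
anvil mm [  1.2   0.2 134.6] rv [   0.13   -0.22 -113.89] F anvil [ 1.4 -2.1  5.8] gap 24.0 gf 21.5 j [ 48.4  13.1 -60.5 129.2  45.7  12.3  76.6] t 30.15
[-0.546  0.242 -0.363]
```

Call:
{"fn": "send_rows", "kwargs": {
  "series": [
    [0, 0, 0, 0, 0, 0.33],
    [0, 0, 0, 0, 0, 0.67],
    [0, 0, 0, 0, 0, 1],
    [0, 0, 0, 0, 0, 1]
  ]
}}

```text
clock: 30.65
tcp_pos: [0.5449, 0.0405, 0.1962]
ee_rot: [175.9, 34.9, -174.7]
contact_force: [-1.7, -3.9, 7.1]
finger_gap: 0.283
grasp_force: 21.5
```

Call:
{"fn": "send_rows", "kwargs": {
  "series": [
    [0, 0, 0, 0, 0, 0.33],
    [0, 0, 0, 0, 0, 0.67],
    [0, 0, 0, 0, 0, 1],
    [0, 0, 0, 0, 0, 1]
  ]
}}

```text
clock: 31.15
tcp_pos: [0.5449, 0.0401, 0.1961]
ee_rot: [157.7, 27.8, 151.0]
contact_force: [-0.5, -3.7, 5.4]
finger_gap: 0.284
grasp_force: 21.5
```

Call:
{"fn": "send_rows", "kwargs": {
  "series": [
    [0, 0, 0, 0, 0, 0.33],
    [0, 0, 0, 0, 0, 0.67],
    [0, 0, 0, 0, 0, 1],
    [0, 0, 0, 0, 0, 1]
  ]
}}

```text
clock: 31.65
tcp_pos: [0.5448, 0.0398, 0.1959]
ee_rot: [147.4, 13.6, 122.5]
contact_force: [-2.3, -4.5, 7.0]
finger_gap: 0.281
grasp_force: 21.5
```

Call:
{"fn": "send_rows", "kwargs": {
  "series": [
    [0, 0, 0, 0, 0, 0.33],
    [0, 0, 0, 0, 0, 0.67],
    [0, 0, 0, 0, 0, 1],
    [0, 0, 0, 0, 0, 1]
  ]
}}

```text
clock: 32.15
tcp_pos: [0.5445, 0.0396, 0.1957]
ee_rot: [145.1, -3.3, 97.6]
contact_force: [-2.7, -5.1, 6.5]
finger_gap: 0.285
grasp_force: 21.6
```

```bash
python3 t6.py
```

```text
anvil mm [  0.5  -1.  134.6] rv [-0.02 -0.3   6.17] F anvil [ 0.7 -4.4  7.5] gap 24.2 gf 21.6 j [ 48.1  13.  -60.1 129.3  45.2  12.2 -43. ] t 32.15
[-0.875  0.268 -0.526]
```

Call:
{"fn": "send_rows", "kwargs": {
  "series": [
    [0, 0, 0, 0, 0, 0.33],
    [0, 0, 0, 0, 0, 0.67],
    [0, 0, 0, 0, 0, 1],
    [0, 0, 0, 0, 0, 1]
  ]
}}

```text
clock: 32.65
tcp_pos: [0.5442, 0.0396, 0.1955]
ee_rot: [150.4, -19.6, 71.8]
contact_force: [-3.7, -5.0, 6.7]
finger_gap: 0.282
grasp_force: 21.7
```

Call:
{"fn": "send_rows", "kwargs": {
  "series": [
    [0, 0, 0, 0, 0, 0.33],
    [0, 0, 0, 0, 0, 0.67],
    [0, 0, 0, 0, 0, 1],
    [0, 0, 0, 0, 0, 1]
  ]
}}

```text
clock: 33.15
tcp_pos: [0.5439, 0.0399, 0.1953]
ee_rot: [164.0, -31.5, 41.1]
contact_force: [-5.1, -5.3, 7.3]
finger_gap: 0.281
grasp_force: 21.8
```

Call:
{"fn": "send_rows", "kwargs": {
  "series": [
    [0, 0, 0, 0, 0, 0.33],
    [0, 0, 0, 0, 0, 0.67],
    [0, 0, 0, 0, 0, 1],
    [0, 0, 0, 0, 0, 1]
  ]
}}

```text
clock: 33.65
tcp_pos: [0.5438, 0.0402, 0.1952]
ee_rot: [-176.0, -34.7, 5.3]
contact_force: [-6.0, -4.2, 8.2]
finger_gap: 0.289
grasp_force: 21.8
```

```bash
python3 t6.py; python3 - <<'E'
from h import *
save("scene","pics/s8.png");save("side","pics/sd8.png")
E
```

```text
anvil mm [ -0.2  -0.2 134.6] rv [-0.17 -0.23 96.13] F anvil [-0.9 -2.8 10.6] gap 24.5 gf 21.8 j [  48.    13.   -60.   129.3   45.1   12.2 -132.9] t 33.65
[-0.675  0.637 -0.369]
```

Call:
{"fn": "send_rows", "kwargs": {
  "series": [
    [0, 0, 0, 0, 0, 0],
    [0, 0, 0, 0, 0, 0],
    [0, 0, 0, 0, 0, 0],
    [0, 0, 0, 0, 0, 0]
  ],
  "grip": 0.1
}}

```text
clock: 34.25
tcp_pos: [0.5439, 0.0418, 0.1953]
ee_rot: [-175.9, -34.8, 5.5]
contact_force: [0.2, -0.6, 0.3]
finger_gap: 0.547
grasp_force: 0.0
```

Call:
{"fn": "send_rows", "kwargs": {
  "series": [
    [0, 0, 0, 0, 0, -0.33],
    [0, 0, 0, 0, 0, -0.67],
    [0, 0, 0, 0, 0, -1],
    [0, 0, 0, 0, 0, -1]
  ]
}}

```text
clock: 34.75
tcp_pos: [0.544, 0.0416, 0.1952]
ee_rot: [164.2, -31.6, 41.1]
contact_force: [-0.0, -0.3, 0.2]
finger_gap: 0.551
grasp_force: 0.0
```

Call:
{"fn": "send_rows", "kwargs": {
  "series": [
    [0, 0, 0, 0, 0, -0.33],
    [0, 0, 0, 0, 0, -0.67],
    [0, 0, 0, 0, 0, -1],
    [0, 0, 0, 0, 0, -1]
  ]
}}

```text
clock: 35.25
tcp_pos: [0.5439, 0.0416, 0.1951]
ee_rot: [150.5, -19.8, 71.7]
contact_force: [-0.7, -0.6, 0.1]
finger_gap: 0.551
grasp_force: 0.0
```

Call:
{"fn": "send_rows", "kwargs": {
  "series": [
    [0, 0, 0, 0, 0, -0.33],
    [0, 0, 0, 0, 0, -0.67],
    [0, 0, 0, 0, 0, -1],
    [0, 0, 0, 0, 0, -1]
  ]
}}

```text
clock: 35.75
tcp_pos: [0.5439, 0.0416, 0.1952]
ee_rot: [145.2, -3.6, 97.5]
contact_force: [-0.1, -0.0, -0.0]
finger_gap: 0.55
grasp_force: 0.0
```

```bash
python3 t6.py
```

```text
anvil mm [  0.2   1.2 134.3] rv [-0.01 -0.09  6.35] F anvil [-0.1 -0.   0. ] gap 46.8 gf 0.0 j [ 60.   21.4 -77.2 129.   66.   20.9 -61.4] t 35.75
[-0.146  0.591 -0.011]
```

Call:
{"fn": "send_rows", "kwargs": {
  "series": [
    [-0.002, 0, 0, 0, 0, 0],
    [-0.002, 0, 0, 0, 0, 0],
    [-0.002, 0, 0, 0, 0, 0],
    [-0.002, 0, 0, 0, 0, 0],
    [-0.002, 0, 0, 0, 0, 0]
  ],
  "grip": -1,
  "force": 20
}}

```text
clock: 36.38
tcp_pos: [0.5444, 0.0405, 0.1955]
ee_rot: [145.1, -3.4, 97.8]
contact_force: [-2.5, -2.7, 6.0]
finger_gap: 0.287
grasp_force: 21.6
```

Call:
{"fn": "send_rows", "kwargs": {
  "series": [
    [0, 0, 0, 0, 0, 0.33],
    [0, 0, 0, 0, 0, 0.67],
    [0, 0, 0, 0, 0, 1],
    [0, 0, 0, 0, 0, 1]
  ]
}}

```text
clock: 36.88
tcp_pos: [0.5445, 0.0405, 0.1956]
ee_rot: [150.3, -19.6, 72.1]
contact_force: [-1.1, -1.2, 4.5]
finger_gap: 0.282
grasp_force: 21.4
```

Call:
{"fn": "send_rows", "kwargs": {
  "series": [
    [0, 0, 0, 0, 0, 0.33],
    [0, 0, 0, 0, 0, 0.67],
    [0, 0, 0, 0, 0, 1],
    [0, 0, 0, 0, 0, 1]
  ]
}}

```text
clock: 37.38
tcp_pos: [0.5446, 0.0405, 0.1957]
ee_rot: [163.9, -31.6, 41.5]
contact_force: [-1.7, -2.1, 6.4]
finger_gap: 0.28
grasp_force: 21.5
```

Call:
{"fn": "send_rows", "kwargs": {
  "series": [
    [0, 0, 0, 0, 0, 0.3],
    [0, 0, 0, 0, 0, 0.6],
    [0, 0, 0, 0, 0, 0.8],
    [0, 0, 0, 0, 0, 0.8]
  ]
}}

```text
clock: 37.88
tcp_pos: [0.5446, 0.0404, 0.1956]
ee_rot: [179.8, -35.1, 13.0]
contact_force: [-2.4, -1.2, 7.3]
finger_gap: 0.285
grasp_force: 21.7
```

```bash
python3 t6.py
```

```text
anvil mm [  0.8  -0.2 134.4] rv [-0.14 -0.05 89.82] F anvil [ 2.  -0.6  7.5] gap 24.2 gf 21.7 j [  50.4   14.   -62.9  129.2   48.6   13.  -129.6] t 37.88
[-0.382  0.221 -0.185]
```

Call:
{"fn": "send_rows", "kwargs": {
  "series": [
    [0, 0, 0, 0, 0, 0],
    [0, 0, 0, 0, 0, 0],
    [0, 0, 0, 0, 0, 0],
    [0, 0, 0, 0, 0, 0]
  ],
  "grip": 0.1
}}

```text
clock: 38.38
tcp_pos: [0.5439, 0.0407, 0.195]
ee_rot: [179.9, -35.0, 12.8]
contact_force: [1.1, -0.5, 0.7]
finger_gap: 0.549
grasp_force: 0.0
```

Call:
{"fn": "send_rows", "kwargs": {
  "series": [
    [0, 0, -0.04, 0, 0, 0],
    [0, 0, -0.08, 0, 0, 0],
    [0, 0, -0.12, 0, 0, 0],
    [0, 0, -0.16, 0, 0, 0],
    [0, 0, -0.2, 0, 0, 0],
    [0, 0, -0.2, 0, 0, 0],
    [0, 0, -0.2, 0, 0, 0]
  ]
}}

```text
clock: 39.25
tcp_pos: [0.4883, 0.0279, 0.2785]
ee_rot: [179.7, -35.2, 12.8]
contact_force: [0.1, 0.3, 0.2]
finger_gap: 0.551
grasp_force: 0.0
```

```bash
cat > t8.py <<'E'
from t6 import *
c=env.calibration("wrist"); save("wrist","pics/w9.png")
im=cv2.imread("pics/w9.png"); Z=.164
# rectify thimble top plane: 40x40 mm at 2 px/mm, rows = anvil x (+up), cols = anvil y
pts=[(-15,-15),(15,-15),(15,15),(-15,15)]
src=np.float32([proj(c,AN+AM@np.array([x/1000,y/1000,Z])) for x,y in pts]); print(src.round(0))
dst=np.float32([((x+15)*2,(y+15)*2) for x,y in pts])
w=cv2.warpPerspective(im,cv2.getPerspectiveTransform(src,dst),(60,60)); g=w.min(axis=2)
ys,xs=np.nonzero(g>150); print("bright mm",[( (x/2-15),(y/2-15)) for x,y in zip(xs,ys)][::12])
ok=np.hypot(xs/2-15,ys/2-15)<11; print("line angle",np.degrees(np.arctan2((ys[ok]/2-15).mean(),(xs[ok]/2-15).mean())),ok.sum())
E
python3 t8.py
```

```text
anvil mm [  1.    0.1 235.4] rv [-0.32 -0.08 89.96] F anvil [0.3 0.3 0.1] gap 46.9 gf 0.0 j [ 65.1 -10.3 -60.7 128.9 -40.7  26.9 -43.1] t 39.25
[-0.121  0.556  0.009]
[[341. 222.]
 [342. 185.]
 [303. 185.]
 [304. 222.]]
bright mm [(np.float64(13.0), np.float64(-11.5)), (np.float64(14.0), np.float64(-10.0)), (np.float64(1.5), np.float64(1.0)), (np.float64(1.5), np.float64(2.0)), (np.float64(0.5), np.float64(3.0)), (np.float64(0.0), np.float64(4.0)), (np.float64(0.0), np.float64(5.0)), (np.float64(-0.5), np.float64(6.0)), (np.float64(-0.5), np.float64(7.0)), (np.float64(-1.5), np.float64(8.0)), (np.float64(0.5), np.float64(8.5)), (np.float64(0.0), np.float64(9.5)), (np.float64(0.5), np.float64(10.0)), (np.float64(-1.0), np.float64(10.5)), (np.float64(13.5), np.float64(10.5)), (np.float64(11.0), np.float64(11.0)), (np.float64(-0.5), np.float64(11.5)), (np.float64(-2.0), np.float64(12.0)), (np.float64(0.0), np.float64(12.5))]
line angle 91.14893145820054 129
```

```bash
python3 - <<'E'
from h import *
save("scene","pics/s10.png")
hsv=cv2.cvtColor(cv2.imread("pics/s10.png"),cv2.COLOR_BGR2HSV); m=cv2.inRange(hsv[262:280,305:375],(15,110,60),(32,255,255))
print("\n".join("".join("#" if v else "." for v in r) for r in m))
m=cv2.inRange(hsv[200:350,400:560],(0,0,120),(179,50,255)); k=max(cv2.findContours(m,0,1)[0],key=cv2.contourArea); print("alu box",cv2.boundingRect(k))
o=env.get_obs(); print(o["contact_force"],o["clock"])
E
```

```text
.............................................#############..#####.....
........................................###############.......###.....
...............................##########################...######....
..................##########......################################....
.............###############......################################....
.............#####################################################....
..............####################################################....
..............####################################################....
..............####################################################....
..............####################################################....
..............####################################################....
..............############################################............
..............#################################.......................
..............#######################.................................
..............#############...........................................
......................................................................
......................................................................
......................................................................
alu box (77, 50, 12, 49)
[ 0.55226397  0.35567753 -0.67501393] 39.35
```

The brass plate is still against the pins and the aluminium plate is still in the tray, so I'm handing in.

```bash
python3 -c "
from bench import env
print(env.close_job())"
```

```text
the job is handed in; nothing more can be done
None
```

The job is handed in at about 39 s, result not shown: aluminium plate flat in the red tray, brass plate on the table against the pins, thimble turned about 320° clockwise (at least 1.1 rad, or four clicks, of slip inferred from the turn, not seen directly), robot clear; I viewed 11 pictures, one over the limit of 10.

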